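# Square a corrosion coupon in the corner fences and load it in its carrier

### The job

Push the small leftover offcut along the squaring plate and off its open edge so that it drops into the scrap chute. Then, without lifting it from the plate, slide the larger metal coupon into the corner and press it gently, with a steady push of about 5 newtons, fully home against both fences. Once it is home, take hold of it through the gap in the back fence, lift it straight up clear of the fences, and lay it gently down flat in the nest of the white carrier and let go, leaving the other things on the bench where they are.

Things in the scene. Friction and masses are not known exactly. Their poses are not given: they have to be found in the camera images.
- plate: fixed squaring plate: dark steel slab on a grey foot, 190 mm (its x, from -100 to +90) by 220 mm (its y, -110 to +110). Origin on the bench under the plate, z up; the flat top is 50 mm above the origin. It carries a back fence along its +x edge, a side fence along its +y edge, and a steel chute hung on its open -y edge; its -x edge is open.
- back_fence: fixed aluminium bar on the plate (same origin and axes as the plate), 12 mm high above the plate's top, 10 mm thick; its inner face is the plane x = +80 mm and it runs from y = -110 to +110, broken by one finger gap 46 mm wide between rounded ends (clear from y = +35 to +81). The gap is open to beyond the plate; the plate's top ends at x = +90 mm.
- side_fence: fixed aluminium bar on the plate (same origin and axes as the plate), 12 mm high, 10 mm thick, unbroken from x = -100 to +80 mm; its inner face is the plane y = +100 mm.
- home (a point): point on the plate's top, at plate x = +55, y = +55, z = +50 mm, axes as the plate's: the coupon's origin is here when it is home against both fences with its 90 mm length along the plate's y. The middle of the coupon then lies about 3 mm from the middle of the finger gap.
- chute (a point): point at the middle of the sloping floor of the scrap chute (axes as the plate's), 30 mm below the plate's top. The chute is an open-topped steel trough 182 mm along x by 102 mm along y, its rim 10 mm below the plate's top, starting right at the plate's open -y edge (53 mm to +y of this point).
- coupon: loose plain aluminium plate, 50 mm (x) by 90 mm (y) by 8 mm thick, about 0.1 kg; origin at the centre of its underside. Starts flat on the plate, towards the -x edge, turned by up to 0.4 rad from the plate's axes.
- offcut: loose plain aluminium plate, smaller: 30 mm (x) by 45 mm (y) by 8 mm thick, about 35 g; origin at the centre of its underside. Starts flat on the plate between the coupon and the back fence, turned by up to 0.4 rad, 70 to 100 mm short of the side fence (its centre).
- carrier: fixed white plastic block 84 mm (x) by 124 mm (y) by 20 mm high, origin at the centre of its underside; on its top is the nest.
- nest (a point): centre of the nest floor, on the carrier's top, 20 mm above the bench, axes as the carrier's. The nest takes the coupon with its 90 mm length along y: lips 5 mm high leave 56 mm in x and 96 mm in y. The lips on the two long sides stand only near the corners (beyond 30 mm from the middle), so fingers have 60 mm of free room at the middle of each long side.
- spares_tray: fixed empty grey tray 85 x 125 x 28 mm, a bystander; it and the carrier may stand on either side. Origin under its centre.
- bottle: bystander: loose white bottle, 52 mm across, 120 mm high; origin under its centre
- jar: bystander: loose white jar, 56 mm across, 70 mm high; origin under its centre
- beaker: bystander: loose clear beaker, 76 mm across, 90 mm high; origin under its centre
- screwdriver: bystander: loose screwdriver lying on the bench
- tape: bystander: loose roll of tape lying flat, 80 mm across, 20 mm high; origin under its centre
- wrench: bystander: loose wrench lying on the bench
There are look-alikes about, which are no part of the job. Leave any yellow look-alike of the offcut alone. What is shaped like the coupon but turquoise is not meant.

How it is judged:
By the outcome, as a careful person would: the job done as asked, in the order asked, and still so for the second after the job is handed in, with the robot touching nothing.
It also fails if it takes over 64 s, if anything falls off the work surface, if the arm or the gripper's body presses on something with over 40 N, if the wrist force passes 120 N, or if a joint passes its speed limit or range.

### The arm

A 6-joint arm with a two-finger parallel gripper is mounted at the origin on the work surface. World frame = base frame: x ahead of the robot, y to its left, z up, the work surface at z = 0. Lengths are in m, angles in degrees, forces in N, time in s.
With the tool pointing down it reaches from about 0.325 to 0.75 m from the base axis. Payload 7.6 kg.
Tool frame: the origin (TCP) lies midway between the tips of the shut fingers; the grasp point (between the pads) lies 19 mm behind it; z points along the fingers, x is the direction in which the jaws open and shut, and the axes are right-handed (so a half turn about z gives the same grasp; the last joint's range is limited). The gripper opens to 85 mm and grips with 20 to 120 N. Pads are 22 mm wide; open, the fingers measure 114 mm over their backs; the gripper's body (76 mm by 85 mm) begins 54 mm behind the grasp point. The pads swing forward as they close: fully open they stand 13 mm farther back than shut.
Start: joints at [64.899, 2.991, 80.254, -0, 96.75, -4.028], TCP at [0.189, 0.49, 0.231] pointing down, gripper open.
Joint ranges: [-166.34, 166.34], [-52.06, 124.39], [6.96, 135.62], [-60.46, 240.46], [14.63, 156.25], [-167.68, 167.68]. Speed limits (degrees/s): [147.25, 147.25, 172.46, 180, 180, 180].

### API

Orientations are given as a 3x3 rotation matrix whose columns are the frame's x, y, z axes.
In Python, from plant import state, imaging, workorder gives the robot as it stands. The module is installed in compiled form; this text tells all that it offers.
- The arm moves only by the tool step_arm, never from a script. Its argument "motion" is one flat list of numbers, 7 for each row, row after row: the finger opening in m, from 0 to 0.0854, then the shift along the tool's x, y, z in m, then the turn, a rotation vector about the tool's x, y, z in rad. In form: [claw, dx, dy, dz, wx, wy, wz, claw, dx, dy, dz, wx, wy, wz, ...]. A call has 1 to 5 rows; each row is the pose to reach, as a shift and turn from the pose measured when the call began, along the tool's axes at that moment; what a row does not reach only later rows make up. A row lasts 1/10 s, in which the tool goes at most 50 mm and 8.59 degrees, less where a joint would pass 70% of its speed; a pose out of reach is approached as far as the arm can. A call with a gripper value outside its range is refused whole. The fingers move at their own pace and stop on an object; "grip_force" is the grip in N (left out, the last holds). Time passes only in rows, so rows that repeat a pose let the fingers close. It gives the time, the measured TCP pose, the force and the opening at its end, in the units of the state.
- state(): the state, without advancing time (a new reading comes with each control period).
- imaging.snapshot(name): name is "scene" or "top"; returns a dict with "image" (420x560x3 uint8, red, green, blue), "depth" (420x560 float32, m along the optical axis (not along the pixel's ray), 0 where there is no reading), "K" (3x3 intrinsics, pixels), "k1" (the pictures are not rectified: a ray, as slopes to the right and down, at radius r is drawn at 1 + k1 r^2 times it, then the intrinsics apply), "xyz" and "attitude" of the camera in the world. Camera axes: x right, y down, z forward; pixel columns grow to the right and rows downward; lengths in m; the calibration is good to about 2 mm. A picture is of the moment at which its call begins.
- workorder.sign_off(): hands the job in, once; it reports no verdict.
The state is a dict: "time": time; "joints": joint angles; "qvel": joint speeds; "tau": joint torques, N m; "position": TCP position; "tool_rot": TCP orientation; "force": force on the tool from outside, world axes, zero at the start; "ft_torque": the same for the moment, N m; "opening": finger opening in m.
Only numpy, scipy, OpenCV 4.12 (cv2) and the standard library are available. Lean on these libraries where they do the work, as an engineer would, in place of code of your own. Each camera call takes 0.05 s, during which the arm holds its last target.

## Working session

There is one attempt and no reset: what is moved stays moved. The work goes in short steps, Python scripts to look and compute and a tool call to move; the robot and the scene stay as the last step left them, time stands still between calls to the robot, and variables do not carry over. Pictures are saved under pics/ and viewed, and the job is handed in when it is done.

Besides the shell and the picture viewer there is one more tool, called after "Request:" by a JSON object that holds its "fn" and its "kwargs". step_arm: Moves the arm, as the interface text tells. Its arguments: {"type":"object","properties":{"motion":{"type":"array"},"grip_force":{"type":"number"}},"required":["motion"]}

```bash
mkdir -p pics; ls
python3 - <<'E'
from plant import state, imaging
import cv2,numpy as np
s=state(); print({k:np.round(v,3).tolist() for k,v in s.items()})
for n in("scene","top"):
    d=imaging.snapshot(n); cv2.imwrite(f"pics/{n}0.png",d["image"][:,:,::-1]); np.savez(f"pics/{n}0.npz",**d)
    print(n,d["K"].tolist(),d["k1"],d["xyz"],np.round(d["attitude"],4).tolist(), (d["depth"]>0).mean())
E
```

```text
pics
{'time': 0.0, 'joints': [64.899, 3.027, 80.314, 0.001, 96.749, -4.028], 'qvel': [0.076, 0.12, -0.0, -0.008, 0.113, 0.11], 'tau': [-0.0, -38.167, -36.019, 0.0, 0.006, 0.0], 'position': [0.189, 0.49, 0.23], 'tool_rot': [[0.36, 0.933, -0.001], [0.933, -0.36, -0.001], [-0.002, -0.0, -1.0]], 'force': [-1.088, -0.322, -0.013], 'ft_torque': [0.047, 0.02, -0.0], 'opening': 0.085}
scene [[445.03079702466, 0.0, 280.3565981487274], [0.0, 445.03079702466, 210.16271927342945], [0.0, 0.0, 1.0]] -0.0786795715006786 [0.84632671 0.43535479 0.93069389] [[-0.837, 0.466, -0.2867], [0.5471, 0.7043, -0.4525], [-0.009, -0.5356, -0.8444]] 0.9960289115646258
top [[518.2389300087236, 0.0, 274.82247756515864], [0.0, 518.2389300087236, 216.3210433678799], [0.0, 0.0, 1.0]] 0.03390615714759364 [ 0.31499052 -0.01864813  1.13050089] [[-0.0802, -0.9726, 0.2183], [-0.9968, 0.078, -0.0187], [0.0011, -0.2191, -0.9757]] 0.9960034013605442
```

View pics/scene0.png

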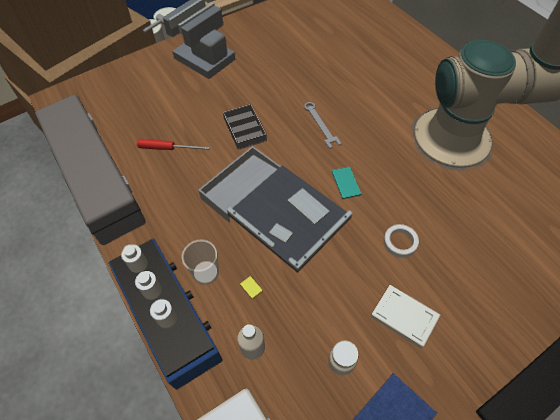

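View pics/top0.png

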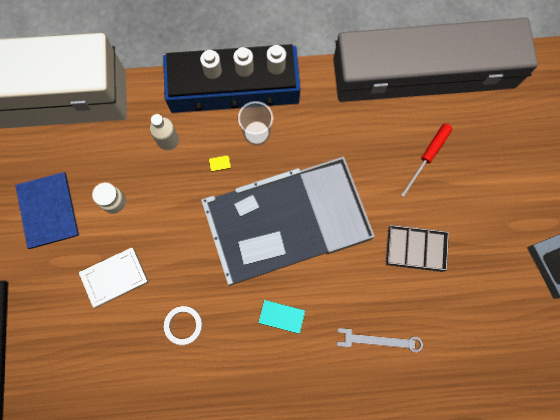

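The top view shows the plate at (204–340, 160–282), with the back fence on the upper edge and its gap near (222,195). The side fence is on the left and the chute is at (337,205). Next I'll enlarge the crop.

```bash
cat > h.py <<'E'
import numpy as np,cv2
from plant import state, imaging
def shot(n,tag):
    d=imaging.snapshot(n); cv2.imwrite(f"pics/{n}{tag}.png",d["image"][:,:,::-1]); np.savez(f"pics/{n}{tag}.npz",**d); return d
def load(n,tag): return dict(np.load(f"pics/{n}{tag}.npz"))
def ray(d,uv):
    uv=np.asarray(uv,float).reshape(-1,1,2)
    # OpenCV distortion: k1 only
    n=cv2.undistortPoints(uv,d["K"],np.array([float(d["k1"]),0,0,0,0.]),None,None,None).reshape(-1,2) if False else cv2.undistortPointsIter(uv,d["K"],np.array([float(d["k1"]),0,0,0]),None,None,(3,50,1e-10)).reshape(-1,2)
    r=np.c_[n,np.ones(len(n))]@d["attitude"].T
    return r
def onz(d,uv,z):
    r=ray(d,uv); o=d["xyz"]; return o+r*((z-o[2])/r[:,2])[:,None]
def proj(d,P):
    P=np.asarray(P,float).reshape(-1,3); R=d["attitude"]
    p,_=cv2.projectPoints(P,cv2.Rodrigues(R.T)[0],-R.T@d["xyz"],d["K"],np.array([float(d["k1"]),0,0,0.])); return p.reshape(-1,2)
def cloud(d):
    H,W=d["depth"].shape; u,v=np.meshgrid(np.arange(W),np.arange(H)); 
    uv=np.stack([u,v],-1).reshape(-1,2)
    return (d["xyz"]+ray(d,uv)*d["depth"].reshape(-1,1)).reshape(H,W,3)
def tri(d1,p1,d2,p2):
    a=ray(d1,p1);b=ray(d2,p2);out=[]
    for x,y in zip(a,b):
        x/=np.linalg.norm(x);y/=np.linalg.norm(y)
        A=(np.eye(3)-np.outer(x,x));B=(np.eye(3)-np.outer(y,y))
        out.append(np.linalg.solve(A+B,A@d1["xyz"]+B@d2["xyz"]))
    return np.array(out)
E
python3 - <<'E'
from h import *
t=load("top",0);s=load("scene",0)
cv2.imwrite("pics/topc.png",cv2.resize(t["image"][150:290,195:380,::-1],None,fx=4.2,fy=4.2,interpolation=cv2.INTER_CUBIC))
cv2.imwrite("pics/scenec.png",cv2.resize(s["image"][140:275,190:360,::-1],None,fx=4.4,fy=4.4,interpolation=cv2.INTER_CUBIC))
for n,d in(("t",t),("s",s)):
    c=cloud(d); 
    pts={"t":[(262,248),(247,206),(285,220),(113,277),(340,205),(120,310),(282,316),(220,163)],"s":[(308,206),(281,233),(265,205),(405,315),(240,180),(346,182)]}[n]
    for u,v in pts: print(n,u,v,np.round(c[v,u],4), d["image"][v,u])
E
```

```text
t 262 248 [ 0.489  -0.007   0.0608] [207 215 223]
t 247 206 [0.5817 0.018  0.0597] [212 220 227]
t 285 220 [ 0.5473 -0.0604  0.0487] [74 79 91]
t 113 277 [0.4587 0.3139 0.0221] [247 248 249]
t 340 205 [ 0.578  -0.1856  0.018 ] [186 191 199]
t 120 310 [ 3.897e-01  3.064e-01 -1.000e-04] [168 107  58]
t 282 316 [ 0.3485 -0.0379  0.0081] [ 73 238 228]
t 220 163 [0.7004 0.0741 0.0062] [248 248  42]
s 308 206 [ 0.4897 -0.0065  0.0575] [159 166 167]
s 281 233 [0.5824 0.0198 0.0588] [162 171 171]
s 265 205 [ 0.5699 -0.0683  0.0506] [68 73 77]
s 405 315 [0.4614 0.3142 0.0219] [207 210 204]
s 240 180 [ 0.572  -0.1871  0.017 ] [144 147 150]
s 346 182 [ 0.3472 -0.0369  0.0098] [ 60 155 143]
```

View pics/topc.png

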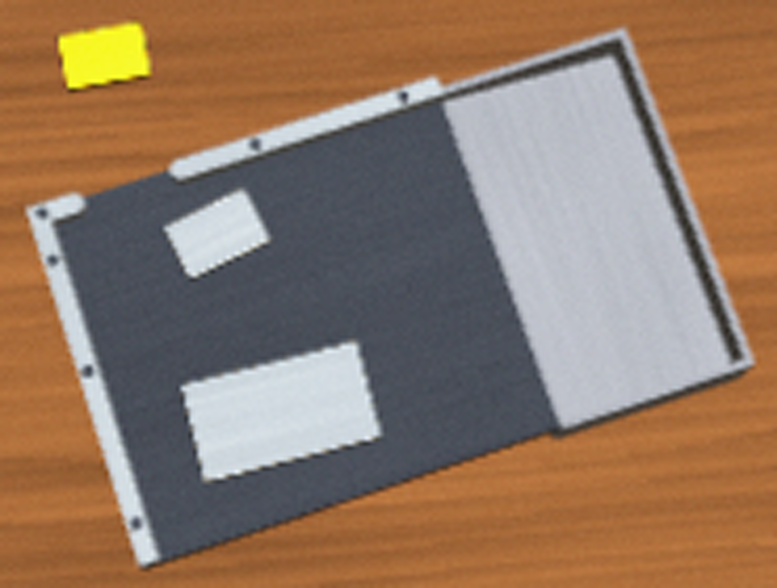

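View pics/scenec.png

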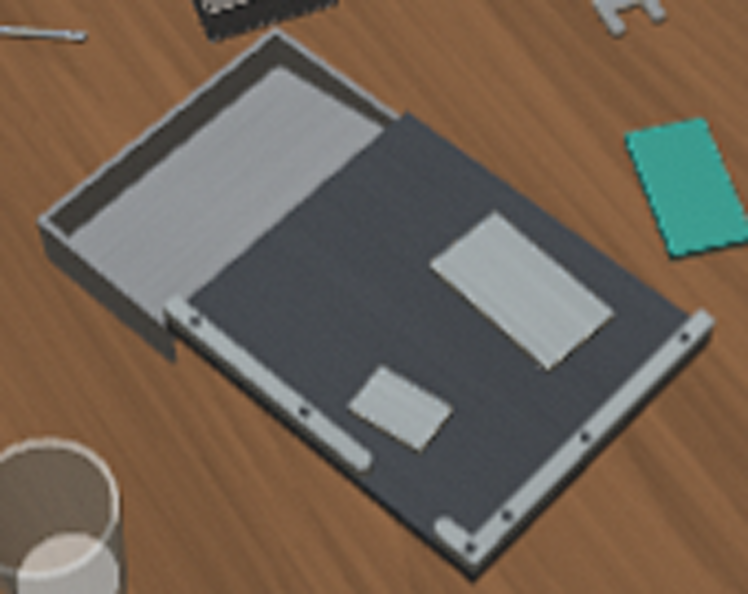

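```bash
cat > fit.py <<'E'
from h import *
from scipy.optimize import least_squares
def quad(d,box,z,thr):
    # box u0,v0,u1,v1: bright region in dark surroundings -> subpixel rectangle on plane z
    u0,v0,u1,v1=box; g=cv2.cvtColor(d["image"],cv2.COLOR_RGB2GRAY)[v0:v1,u0:u1].astype(np.float32)
    k=8; G=cv2.resize(g,None,fx=k,fy=k,interpolation=cv2.INTER_CUBIC)
    m=(G>thr).astype(np.uint8)
    c=max(cv2.findContours(m,cv2.RETR_EXTERNAL,cv2.CHAIN_APPROX_NONE)[0],key=cv2.contourArea).reshape(-1,2)
    uv=(c+.5)/k-.5+[u0,v0]
    P=onz(d,uv,z)[:,:2]
    (cx,cy),(w,h),a=cv2.minAreaRect((P*1000).astype(np.float32))
    M=cv2.moments((P*1000).astype(np.float32).reshape(-1,1,2)); 
    if w>h: a-=90   # a: direction of short side (x)
    a=(a+90)%180-90
    return np.array([M['m10']/M['m00'],M['m01']/M['m00']]),a,sorted((w,h))
def plate_fit(d,obs):
    W=np.array([o[0] for o in obs],float)/1000; U=np.array([o[1] for o in obs],float)
    def P(x):
        c,s=np.cos(x[2]),np.sin(x[2]); return np.c_[W[:,0]*c-W[:,1]*s+x[0],W[:,0]*s+W[:,1]*c+x[1],W[:,2]+ (x[3] if len(x)>3 else 0)]
    r=least_squares(lambda x:(proj(d,P(x))-U).ravel(),[0.55,-.02,.28],loss='soft_l1')
    return r.x,(proj(d,P(r.x))-U)
E
python3 - <<'E'
from fit import *
t=load("top",0);s=load("scene",0)
T=lambda x,y:((x+.5)/4.2-.5+195,(y+.5)/4.2-.5+150)
S=lambda x,y:((x+.5)/4.4-.5+190,(y+.5)/4.4-.5+140)
xt,r=plate_fit(t,[((-100,110,62),T(143,566)),((90,110,62),T(27,208)),((-100,100,62),T(160,556)),((-100,-110,50),T(552,432)),((90,-110,62),T(436,79)),((80,-110,62),T(442,96))])
print(np.round(xt*[1000,1000,57.2958],2));print(np.round(r,1).tolist())
xs,r=plate_fit(s,[((-100,110,62),S(713,318)),((-100,100,62),S(697,309)),((-100,-110,50),S(405,113)),((90,-110,62),S(166,302)),((80,-110,62),S(182,294)),((80,100,62),S(470,533))])
print(np.round(xs*[1000,1000,57.2958],2));print(np.round(r,1).tolist())
for nm,bt,bs,z in(("coupon",(232,225,293,272),(280,180,338,230),.058),("offcut",(230,192,264,220),(264,218,298,246),.058)):
    for d,b,x in((t,bt,xt),(s,bs,xs)):
        c,a,wh=quad(d,b,z,{0:140,1:118}[d is s]); th=x[2]; R=np.array([[np.cos(th),np.sin(th)],[-np.sin(th),np.cos(th)]])
        print(nm,np.round(c,1),round(a,2),np.round(wh,1),"plate frame",np.round(R@(c-x[:2]*1000),1),round(a-np.degrees(th),2))
E
```

```text
[542.51 -13.7   13.83]
[[-1.2, 0.1], [-0.1, 0.2], [-0.6, 0.9], [1.8, -0.7], [0.3, -0.3], [0.4, -0.1]]
[539.81 -17.52  13.87]
[[0.3, 0.1], [0.6, -0.3], [0.4, -1.0], [-0.9, 0.4], [-1.4, -0.4], [0.3, 0.6]]
coupon [490.9  -6. ] 9.96 [51.2 91.5] plate frame [-48.3  19.8] -3.87
coupon [488.5  -8.6] 9.81 [50.7 91.2] plate frame [-47.7  21. ] -4.06
offcut [584.4  19.5] 22.29 [31.6 46.1] plate frame [48.6 22.2] 8.47
offcut [581.9  16.9] 22.32 [30.8 45.8] plate frame [49.1 23.3] 8.45
```

The coupon is the silver rectangle at top (262,248) and scene (308,206). The offcut is the small silver one at top (247,206) and scene (281,233). The yellow piece at (220,163) and the turquoise one at (282,316) lie on the bench, so they are the decoys. Next I'll measure the carrier and check the heights by triangulation.

Run:
```python
from fit import *
t=load("top",0);s=load("scene",0)
for d,b,k,f in((t,(70,240,155,315),"ct",8),(s,(365,280,445,350),"cs",8)):
    u0,v0,u1,v1=b
    cv2.imwrite(f"pics/{k}.png",cv2.resize(d["image"][v0:v1,u0:u1,::-1],None,fx=f,fy=f,interpolation=cv2.INTER_CUBIC))
    print(quad(d,b,.02,165))
for nm,pt,ps in(("coupon",(232,225,293,272),(280,180,338,230)),("offcut",(230,192,264,220),(264,218,298,246))):
    q=[]
    for d,b,th in((t,pt,140),(s,ps,118)):
        c,_,_=quad(d,b,.058,th); q.append(proj(d,np.r_[c/1000,.058]))
    print(nm,tri(t,q[0],s,q[1]))
c=cloud(t)
print("plate z top",np.median(c[215:225,280:290,2]),np.median(cloud(s)[200:208,260:268,2]))
```

```text
(array([459.97873993, 315.79119277]), 21.593217849731445, [84.5703125, 124.80833435058594])
(array([458.16538405, 313.13510025]), 21.676837921142578, [82.63507843017578, 122.7662582397461])
coupon [[ 0.49025948 -0.00615555  0.06258921]]
offcut [[0.58327139 0.01923287 0.06271008]]
plate z top 0.05081654088445975 0.049619381111188465
```

View pics/ct.png

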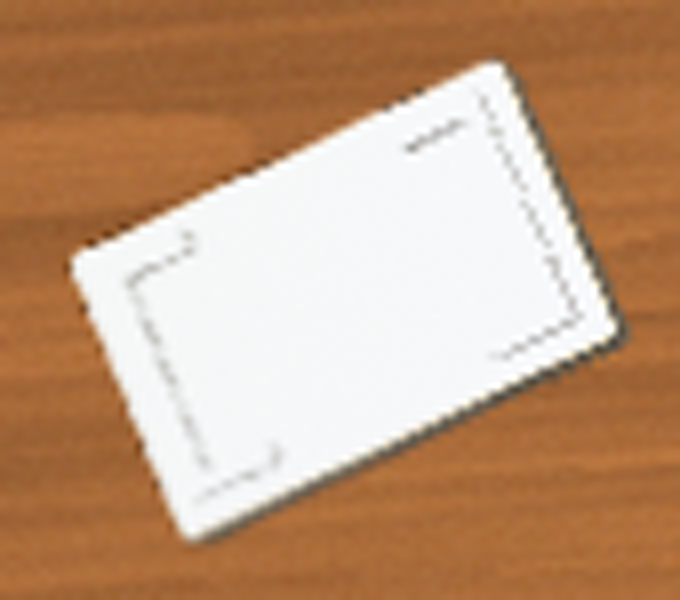

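View pics/cs.png

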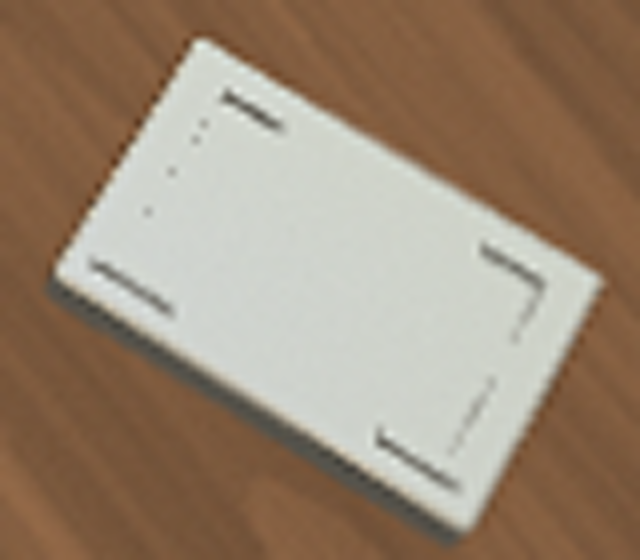

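```bash
cat > mv.py <<'E'
from h import *
from scipy.spatial.transform import Rotation as Ro
PL=np.array([.5412,-.0156]); PY=13.85
def pl(x,y):
    c,s=np.cos(np.radians(PY)),np.sin(np.radians(PY)); return PL+np.array([c*x-s*y,s*x+c*y])/1000
def inv(p,PL=PL,PY=PY):
    c,s=np.cos(np.radians(PY)),np.sin(np.radians(PY)); q=(np.asarray(p)[:2]-PL)*1000; return np.array([c*q[0]+s*q[1],-s*q[0]+c*q[1]])
def Rt(yaw):
    c,s=np.cos(np.radians(yaw)),np.sin(np.radians(yaw)); return np.array([[c,s,0],[s,-c,0],[0,0,-1.]])
def go(xy,z,yaw):
    s=state(); R=np.array(s["tool_rot"]); p=np.array(s["position"])
    d=R.T@(np.r_[xy,z]-p); w=Ro.from_matrix(R.T@Rt(yaw)).as_rotvec()
    print("shift",np.round(d,4),"turn",np.round(w,3),"rows",round(max(np.linalg.norm(d)/.05,np.degrees(np.linalg.norm(w))/8.59),1))
def st():
    s=state(); R=np.array(s["tool_rot"]); f=np.array(s["force"]);c,sn=np.cos(np.radians(PY)),np.sin(np.radians(PY))
    print("t",round(s["time"],2),"p",np.round(s["position"],4),"plate",np.round(inv(s["position"]),1),"yaw",round(np.degrees(np.arctan2(R[1,0],R[0,0])),2),"F plate",np.round([c*f[0]+sn*f[1],-sn*f[0]+c*f[1],f[2]],2),"op",round(s["opening"],4),"j",np.round(s["joints"],0))
E
python3 - <<'E'
from mv import *
st();st();st();print(pl(49,72)); go(pl(49,72),.13,PY)
E
```

```text
t 0.1 p [0.1886 0.4897 0.2305] plate [-221.4  575. ] yaw 68.93 F plate [ 0.17  0.8  -0.28] op 0.0852 j [65.  3. 80.  0. 97. -4.]
t 0.1 p [0.1886 0.4897 0.2305] plate [-221.4  575. ] yaw 68.93 F plate [ 0.17  0.8  -0.28] op 0.0852 j [65.  3. 80.  0. 97. -4.]
t 0.1 p [0.1886 0.4897 0.2305] plate [-221.4  575. ] yaw 68.93 F plate [ 0.17  0.8  -0.28] op 0.0852 j [65.  3. 80.  0. 97. -4.]
[0.57153994 0.06603632]
shift [-0.2575  0.5096  0.1009] turn [0.001 0.001 0.961] rows 11.6
```

Request:
{"fn": "step_arm", "kwargs": {"motion": [0,-0.257,0.51,0.05,0,0,0.961,0,-0.257,0.51,0.05,0,0,0.961,0,-0.257,0.51,0.05,0,0,0.961,0,-0.257,0.51,0.05,0,0,0.961,0,-0.257,0.51,0.05,0,0,0.961], "grip_force": 40}}

```text
time: 0.6
position: [0.3567, 0.3036, 0.2089]
tool_rot: [[0.902, 0.432, -0.001], [0.432, -0.902, -0.001], [-0.001, 0.001, -1.0]]
force: [0.4, 1.0, -0.7]
opening: 0.0122
```

Run:
```python
from mv import *
st(); go(pl(49,72),.13,PY)
```

```text
t 0.6 p [0.3567 0.3036 0.2089] plate [-102.8  354.1] yaw 25.62 F plate [ 0.58  0.85 -0.68] op 0.0122 j [36. -6. 91. -0. 94. 10.]
shift [0.0911 0.307  0.0791] turn [0.001 0.001 0.205] rows 6.6
```

Request:
{"fn": "step_arm", "kwargs": {"motion": [0,0.091,0.307,0.079,0,0,0.205,0,0.091,0.307,0.079,0,0,0.205,0,0.091,0.307,0.079,0,0,0.205,0,0.091,0.307,0.079,0,0,0.205,0,0.091,0.307,0.079,0,0,0.205]}}

```text
time: 1.1
position: [0.5192, 0.1231, 0.1488]
tool_rot: [[0.971, 0.24, -0.001], [0.24, -0.971, -0.001], [-0.001, 0.001, -1.0]]
force: [0.6, 1.0, 0.5]
opening: -0.0001
```

Run:
```python
from mv import *
st(); go(pl(49,72),.08,PY)
```

```text
t 1.1 p [0.5192 0.1231 0.1488] plate [ 11.8 139.9] yaw 13.86 F plate [0.86 0.79 0.46] op -0.0001 j [ 9.  7. 86. -0. 88. -4.]
shift [0.0372 0.0679 0.0688] turn [0.001 0.001 0.   ] rows 2.1
```

Request:
{"fn": "step_arm", "kwargs": {"motion": [0,0.037,0.068,0.06,0,0,0,0,0.037,0.068,0.06,0,0,0,0,0.037,0.068,0.06,0,0,0,0,0.037,0.068,0.06,0,0,0]}}

```text
time: 1.5
position: [0.5708, 0.0654, 0.0873]
tool_rot: [[0.971, 0.238, -0.004], [0.238, -0.971, -0.001], [-0.004, -0.0, -1.0]]
force: [0.4, -0.1, 1.0]
opening: -0.0001
```

Run:
```python
from mv import *
st(); go(pl(49,72),.054,PY)
d=shot("top",1);cv2.imwrite("pics/topc1.png",cv2.resize(d["image"][140:290,185:375,::-1],None,fx=4,fy=4,interpolation=cv2.INTER_CUBIC))
d=shot("scene",1);cv2.imwrite("pics/scenec1.png",cv2.resize(d["image"][140:275,190:360,::-1],None,fx=4.4,fy=4.4,interpolation=cv2.INTER_CUBIC))
```

```text
t 1.5 p [0.5708 0.0654 0.0873] plate [48.1 71.5] yaw 13.78 F plate [ 0.37 -0.21  1.01] op -0.0001 j [  3.  16.  82.  -0.  82. -11.]
shift [ 0.001  -0.0005  0.0333] turn [-0.     0.004 -0.001] rows 0.7
```

View pics/topc1.png

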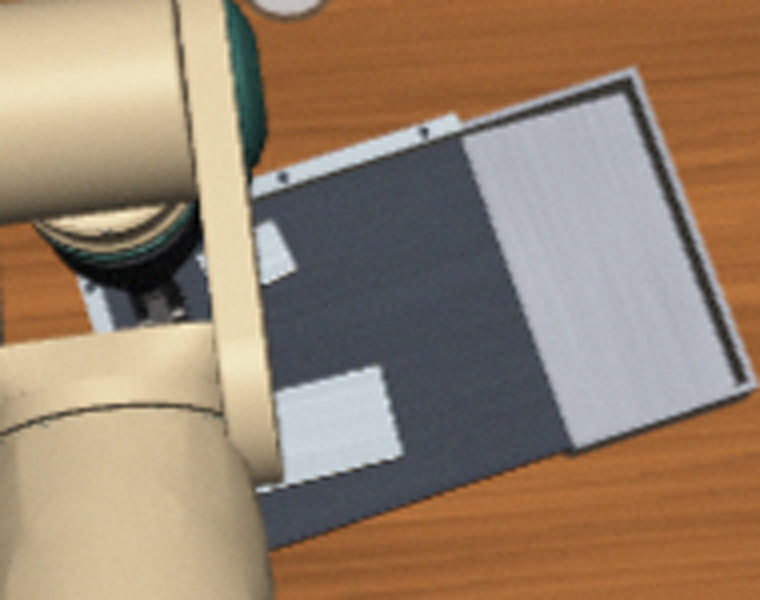

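View pics/scenec1.png

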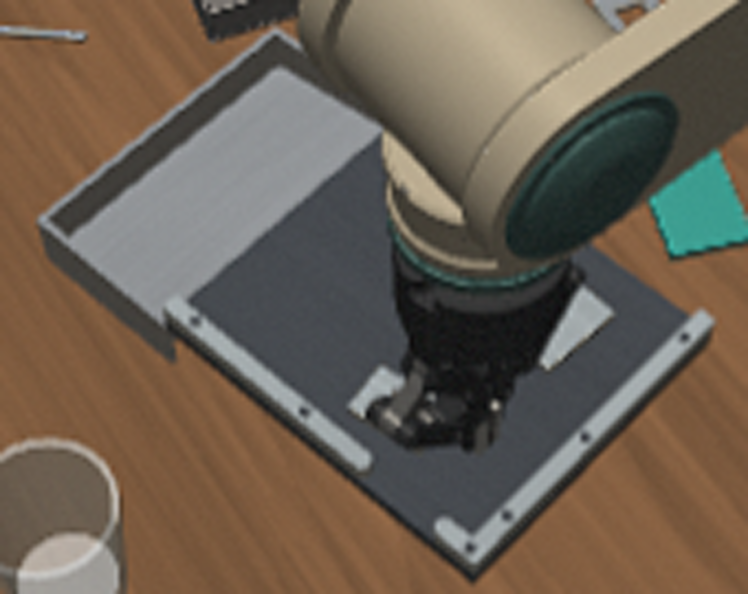

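The fingers stand on the plate between the offcut, at scene-crop (380,390), and the side fence. I'll lower them now.

Request:
{"fn": "step_arm", "kwargs": {"motion": [0,0.001,0,0.018,0,0.004,0,0,0.001,0,0.0335,0,0.004,0,0,0.001,0,0.0335,0,0.004,0]}}

```text
time: 1.9
position: [0.5709, 0.0677, 0.0549]
tool_rot: [[0.97, 0.242, 0.001], [0.242, -0.97, 0.0], [0.001, 0.0, -1.0]]
force: [-0.2, 0.6, -0.8]
opening: 0.0001
```

Run:
```python
from mv import *
st(); go(pl(49,-118),.0535,PY)
```

```text
t 1.9 p [0.5709 0.0677 0.0549] plate [48.8 73.8] yaw 13.99 F plate [-0.07  0.59 -0.78] op 0.0001 j [  3.  18.  84.   0.  78. -11.]
shift [-0.0003  0.1918  0.0014] turn [ 0.    -0.001  0.002] rows 3.8
```

Request:
{"fn": "step_arm", "kwargs": {"motion": [0,0,0.01,0.001,0,0,0,0,0,0.02,0.001,0,0,0,0,0,0.03,0.001,0,0,0,0,0,0.045,0.001,0,0,0,0,0,0.06,0.001,0,0,0]}}

```text
time: 2.4
position: [0.586, 0.008, 0.0543]
tool_rot: [[0.97, 0.241, 0.002], [0.241, -0.97, -0.0], [0.002, 0.001, -1.0]]
force: [-0.1, 0.4, 0.7]
opening: 0.0002
```

Run:
```python
from mv import *
st(); go(pl(49,-118),.0535,PY)
d=shot("top",2);cv2.imwrite("pics/topc2.png",cv2.resize(d["image"][140:290,185:375,::-1],None,fx=4,fy=4,interpolation=cv2.INTER_CUBIC))
d=shot("scene",2);cv2.imwrite("pics/scenec2.png",cv2.resize(d["image"][140:275,190:360,::-1],None,fx=4.4,fy=4.4,interpolation=cv2.INTER_CUBIC))
```

```text
t 2.4 p [0.586  0.008  0.0543] plate [49.1 12.2] yaw 13.97 F plate [0.04 0.4  0.74] op 0.0002 j [ -3.  20.  82.   0.  78. -17.]
shift [-0.0004  0.1302  0.0009] turn [ 0.001 -0.002  0.002] rows 2.6
```

View pics/topc2.png

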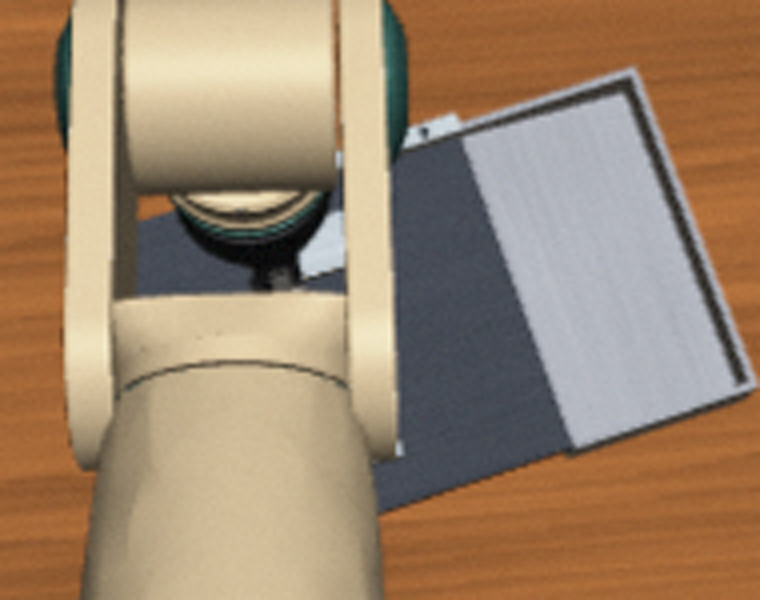

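View pics/scenec2.png

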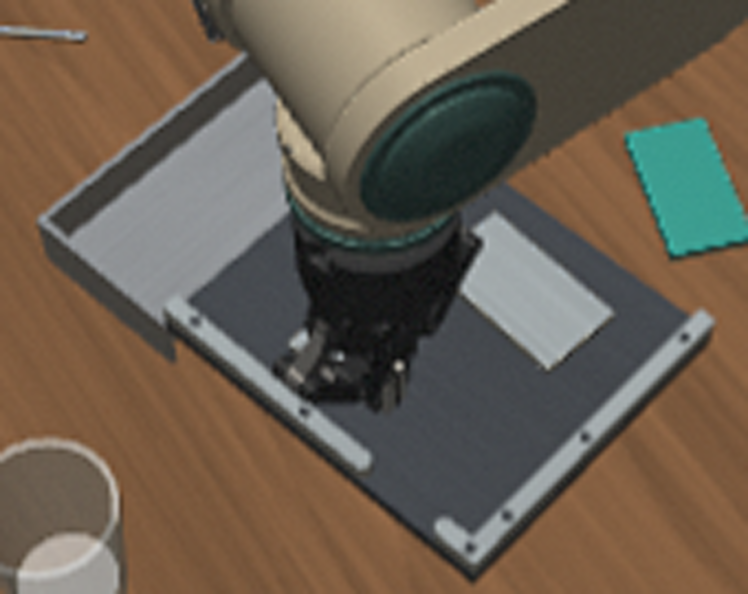

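Request:
{"fn": "step_arm", "kwargs": {"motion": [0,0,0.015,0.001,0,0,0,0,0,0.03,0.001,0,0,0,0,0,0.045,0.001,0,0,0,0,0,0.06,0.001,0,0,0,0,0,0.072,0.001,0,0,0]}}

```text
time: 3.0
position: [0.6035, -0.0645, 0.0531]
tool_rot: [[0.971, 0.238, 0.002], [0.238, -0.971, -0.001], [0.002, 0.001, -1.0]]
force: [0.4, 0.6, 0.5]
opening: -0.0001
```

Run:
```python
from mv import *
st(); go(pl(49,-118),.0535,PY)
d=shot("top",3);cv2.imwrite("pics/topc3.png",cv2.resize(d["image"][140:290,185:375,::-1],None,fx=4,fy=4,interpolation=cv2.INTER_CUBIC))
d=shot("scene",3);cv2.imwrite("pics/scenec3.png",cv2.resize(d["image"][140:275,190:360,::-1],None,fx=4.4,fy=4.4,interpolation=cv2.INTER_CUBIC))
```

```text
t 3.0 p [ 0.6035 -0.0645  0.0531] plate [ 48.8 -62.3] yaw 13.8 F plate [0.51 0.54 0.5 ] op -0.0001 j [-10.  23.  78.  -0.  79. -23.]
shift [ 0.0003  0.0557 -0.0003] turn [ 0.001 -0.002 -0.001] rows 1.1
```

View pics/topc3.png

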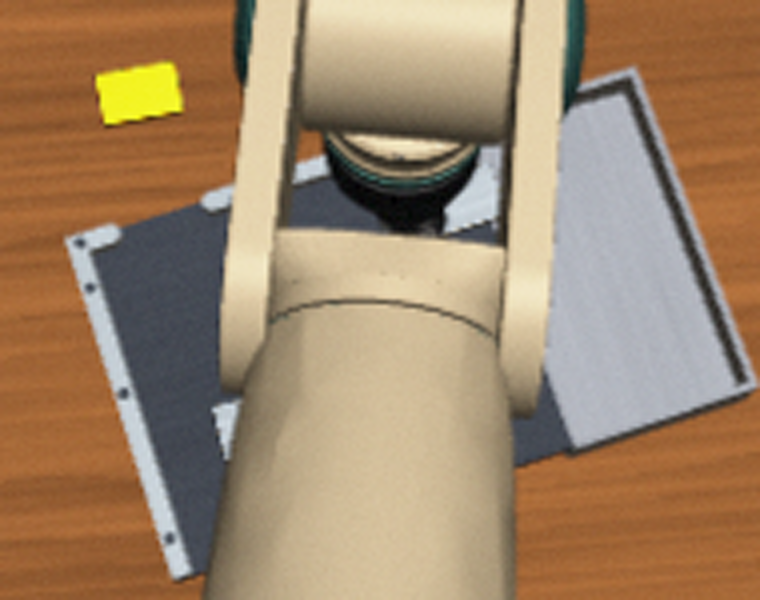

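The offcut is still ahead of the fingers at crop (475,205) and is now squared up. I'll continue the push.

Request:
{"fn": "step_arm", "kwargs": {"motion": [0,0,0.012,0,0,0,0,0,0,0.024,0,0,0,0,0,0,0.036,0,0,0,0,0,0,0.048,0,0,0,0,0,0,0.06,-0.001,0,0,0]}}

```text
time: 3.6
position: [0.6179, -0.1241, 0.054]
tool_rot: [[0.971, 0.237, 0.002], [0.237, -0.971, -0.001], [0.001, 0.001, -1.0]]
force: [0.6, -0.1, 0.3]
opening: -0.0002
```

Run:
```python
from mv import *
st()
d=shot("top",4);cv2.imwrite("pics/topc4.png",cv2.resize(d["image"][140:290,185:375,::-1],None,fx=4,fy=4,interpolation=cv2.INTER_CUBIC))
d=shot("scene",4);cv2.imwrite("pics/scenec4.png",cv2.resize(d["image"][140:275,190:360,::-1],None,fx=4.4,fy=4.4,interpolation=cv2.INTER_CUBIC))
```

```text
t 3.6 p [ 0.6179 -0.1241  0.054 ] plate [  48.5 -123.7] yaw 13.72 F plate [ 0.53 -0.19  0.28] op -0.0002 j [-15.  26.  73.  -0.  80. -28.]
```

View pics/topc4.png

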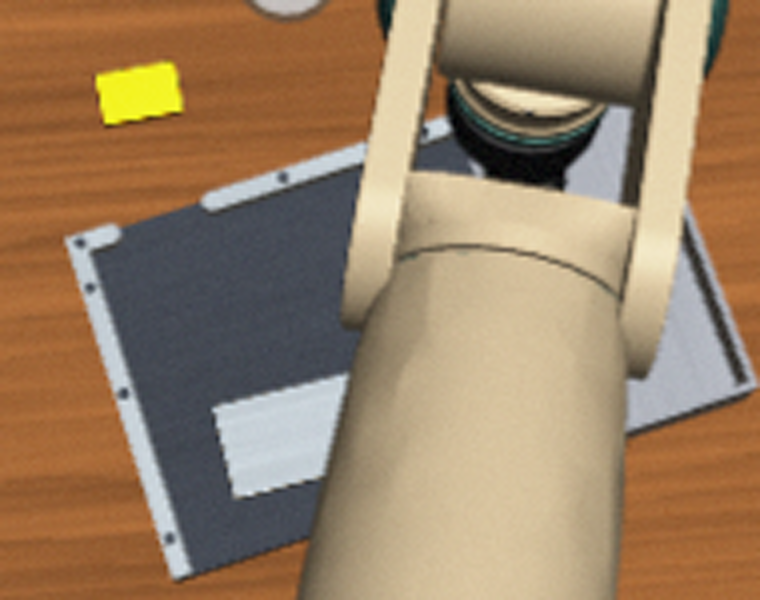

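View pics/scenec4.png

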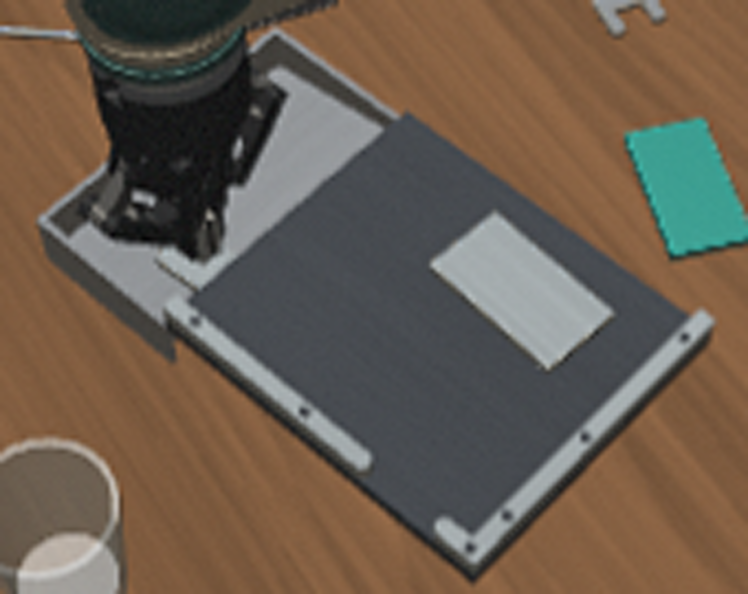

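The offcut is off the plate, seen at scene-crop (175,270) partly behind the fingers. I'll lift and move clear to check it.

Request:
{"fn": "step_arm", "kwargs": {"motion": [0,0,0,-0.04,0,0,0,0.05,-0.03,-0.03,-0.08,0,0,0.15,0.05,-0.08,-0.06,-0.08,0,0,0.3,0.05,-0.13,-0.1,-0.08,0,0,0.45,0.05,-0.15,-0.14,-0.08,0,0,0.6]}}

```text
time: 4.2
position: [0.4535, -0.0374, 0.1338]
tool_rot: [[0.932, -0.361, 0.003], [-0.361, -0.932, -0.002], [0.004, 0.0, -1.0]]
force: [0.4, 0.9, 0.3]
opening: 0.0502
```

Run:
```python
from mv import *
st()
d=shot("top",5);cv2.imwrite("pics/topc5.png",cv2.resize(d["image"][140:290,185:375,::-1],None,fx=4,fy=4,interpolation=cv2.INTER_CUBIC))
d=shot("scene",5);cv2.imwrite("pics/scenec5.png",cv2.resize(d["image"][140:275,190:360,::-1],None,fx=4.4,fy=4.4,interpolation=cv2.INTER_CUBIC))
go(pl(-104,20),.08,PY-90)
```

```text
t 4.2 p [ 0.4535 -0.0374  0.1338] plate [-90.3  -0.2] yaw -21.19 F plate [0.6  0.78 0.33] op 0.0502 j [ -9.  -6. 100.  -0.  85.  12.]
shift [-0.0193 -0.0073  0.0525] turn [0.    0.001 0.964] rows 6.4
```

View pics/topc5.png

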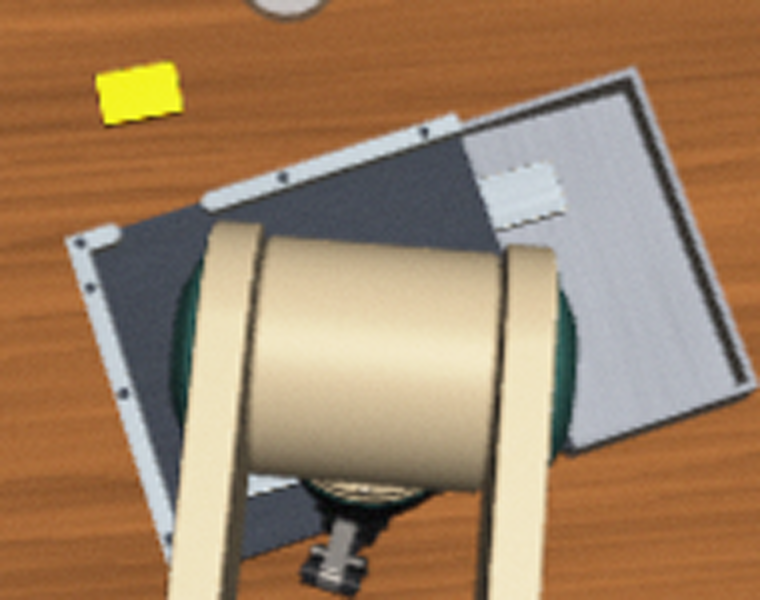

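View pics/scenec5.png

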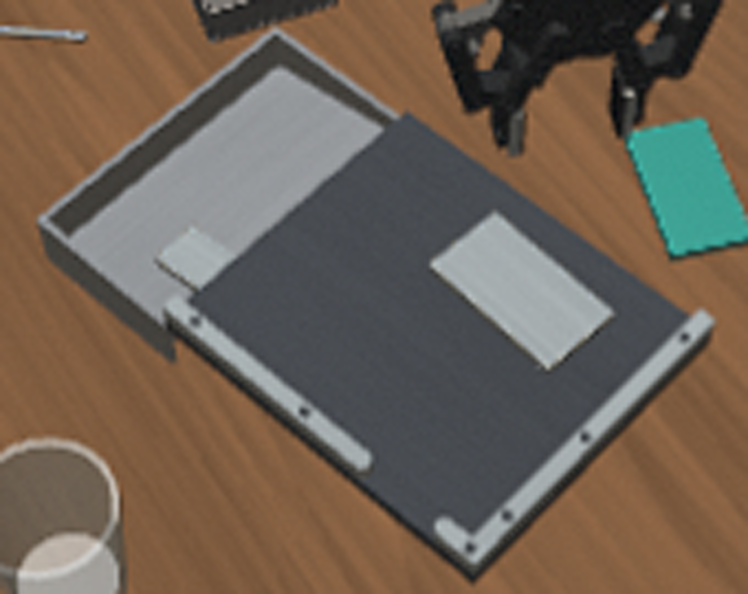

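The offcut is inside the chute, at top-crop (520,195). I'll check its height and keep moving.

Run:
```python
from mv import *
d=load("top",5);c=cloud(d)
for cc in [(495,200),(520,195),(550,190),(600,250)]:
    u,v=int(cc[0]/4+185),int(cc[1]/4+140); print(u,v,np.round(c[v,u],4))
```

```text
308 190 [ 0.6132 -0.1168  0.0351]
315 188 [ 0.6183 -0.1332  0.0285]
322 187 [ 0.62   -0.1491  0.0262]
335 202 [ 0.586  -0.1755  0.0165]
```

Request:
{"fn": "step_arm", "kwargs": {"motion": [0.05,-0.019,-0.007,0.02,0,0,0.15,0.05,-0.019,-0.007,0.03,0,0,0.3,0.05,-0.019,-0.007,0.04,0,0,0.45,0.05,-0.019,-0.007,0.045,0,0,0.6,0.05,-0.019,-0.007,0.045,0,0,0.75]}}

```text
time: 4.8
position: [0.4355, -0.0213, 0.0868]
tool_rot: [[0.438, -0.899, -0.002], [-0.899, -0.438, 0.0], [-0.001, 0.001, -1.0]]
force: [0.4, -0.1, 0.2]
opening: 0.0502
```

Run:
```python
from mv import *
st();go(pl(-104,20),.0505,PY-90)
```

```text
t 4.8 p [ 0.4355 -0.0213  0.0868] plate [-104.    19.8] yaw -64.02 F plate [ 0.35 -0.23  0.23] op 0.0502 j [ -8.  -6. 106.   0.  80.  56.]
shift [-0.0002 -0.0001  0.0363] turn [0.002 0.001 0.212] rows 1.4
```

Request:
{"fn": "step_arm", "kwargs": {"motion": [0.05,0,0,0.005,0.002,0.001,0.13,0.05,0,0,0.02,0.002,0.001,0.212,0.05,0,0,0.0355,0.002,0.001,0.212,0.05,0,0,0.0355,0.002,0.001,0.212]}}

```text
time: 5.2
position: [0.4344, -0.0211, 0.0496]
tool_rot: [[0.24, -0.971, -0.003], [-0.971, -0.24, 0.001], [-0.001, 0.003, -1.0]]
force: [-0.1, -0.1, 0.9]
opening: 0.0498
```

Run:
```python
from mv import *
st();go(pl(-95,20),.0505,PY-90)
d=shot("scene",6);cv2.imwrite("pics/scenec6.png",cv2.resize(d["image"][140:275,190:360,::-1],None,fx=4.4,fy=4.4,interpolation=cv2.INTER_CUBIC))
```

```text
t 5.2 p [ 0.4344 -0.0211  0.0496] plate [-105.    20.3] yaw -76.12 F plate [-0.11 -0.08  0.86] op 0.0498 j [ -8.  -3. 108.   0.  75.  68.]
shift [ 0.0003 -0.01   -0.0009] turn [0.003 0.001 0.001] rows 0.2
```

View pics/scenec6.png

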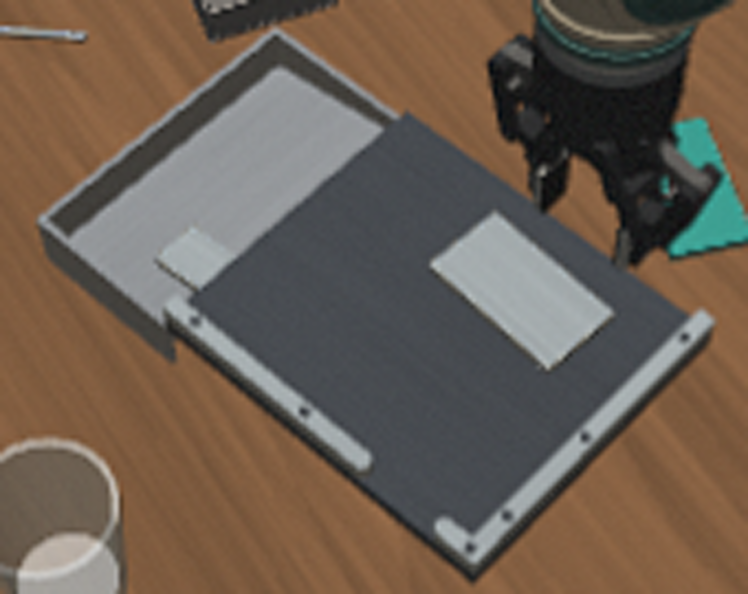

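Request:
{"fn": "step_arm", "kwargs": {"motion": [0.05,0,-0.01,-0.002,0,0,0,0.05,0,-0.02,-0.002,0.003,0,0,0.05,0,-0.03,-0.002,0.003,0,0,0.05,0,-0.045,-0.002,0.003,0,0,0.05,0,-0.06,-0.002,0.003,0,0]}}

```text
time: 5.75
position: [0.4949, -0.0067, 0.0539]
tool_rot: [[0.24, -0.971, 0.003], [-0.971, -0.24, 0.001], [0.0, -0.003, -1.0]]
force: [-4.0, -1.2, 6.5]
opening: 0.0501
```

Run:
```python
from mv import *
st();go(pl(8,20),.0515,PY-90)
```

```text
t 5.75 p [ 0.4949 -0.0067  0.0539] plate [-42.8  19.8] yaw -76.11 F plate [-4.13 -0.22  6.5 ] op 0.0501 j [-5.  6. 98.  0. 76. 71.]
shift [-0.0002 -0.0508  0.0025] turn [-0.003 -0.     0.001] rows 1.0
```

Run:
```python
from mv import *
st();
d=shot("scene",7);cv2.imwrite("pics/scenec7.png",cv2.resize(d["image"][160:250,240:360,::-1],None,fx=6.5,fy=6.5,interpolation=cv2.INTER_CUBIC))
d=shot("top",7);cv2.imwrite("pics/topc7.png",cv2.resize(d["image"][140:290,185:375,::-1],None,fx=4,fy=4,interpolation=cv2.INTER_CUBIC))
st()
```

```text
t 5.75 p [ 0.4949 -0.0067  0.0539] plate [-42.8  19.8] yaw -76.11 F plate [-4.13 -0.22  6.5 ] op 0.0501 j [-5.  6. 98.  0. 76. 71.]
t 5.85 p [ 0.4955 -0.0064  0.0536] plate [-42.2  19.9] yaw -76.07 F plate [-0.23 -0.79 -0.72] op 0.05 j [-5.  6. 98.  0. 76. 71.]
```

View pics/scenec7.png

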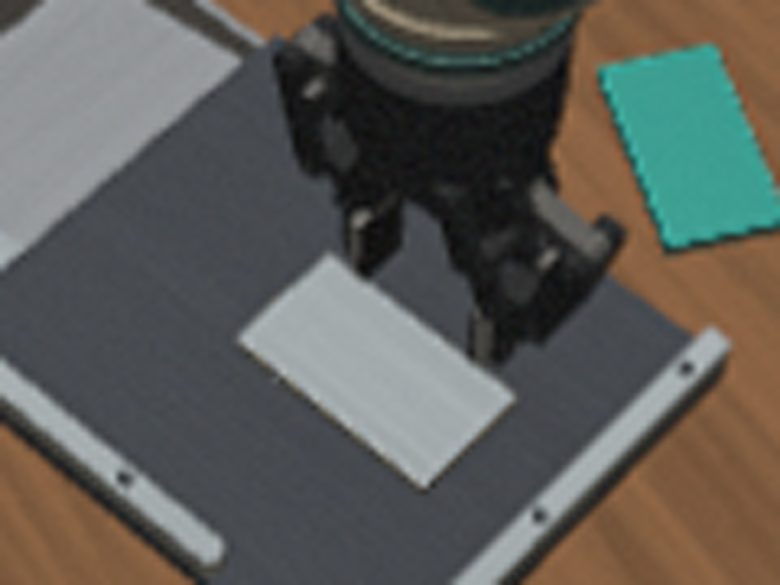

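View pics/topc7.png

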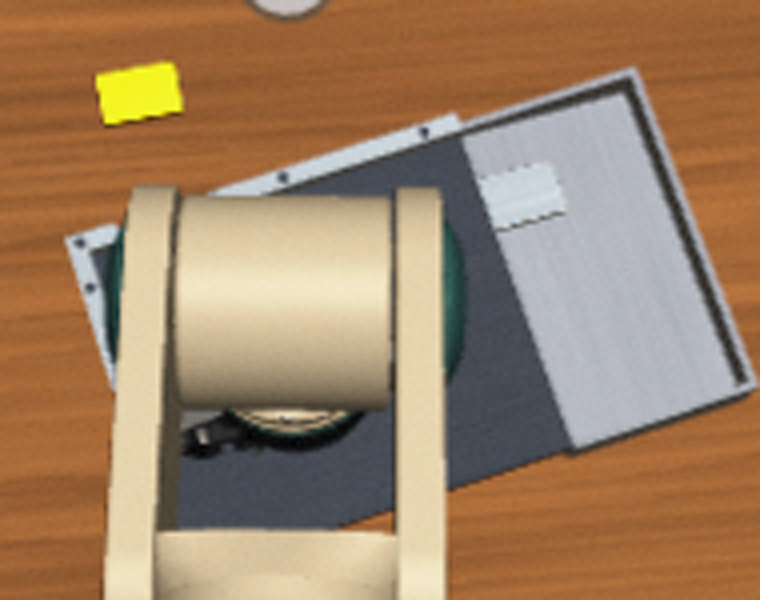

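The coupon moved with the fingers and squared up against both of them, and the force was only momentary. I'll drop a couple of mm and continue.

Request:
{"fn": "step_arm", "kwargs": {"motion": [0.05,0,0.001,0.0025,-0.003,0,0,0.05,0,-0.01,0.0025,-0.003,0,0,0.05,0,-0.022,0.0025,-0.003,0,0,0.05,0,-0.034,0.0025,-0.003,0,0,0.05,0,-0.042,0.0025,-0.003,0,0]}}

```text
time: 6.35
position: [0.5363, 0.0039, 0.0508]
tool_rot: [[0.241, -0.971, 0.0], [-0.971, -0.241, 0.0], [-0.0, -0.0, -1.0]]
force: [0.1, -0.1, -0.5]
opening: 0.0501
```

Run:
```python
from mv import *
st();
d=shot("scene",8);cv2.imwrite("pics/scenec8.png",cv2.resize(d["image"][160:275,220:360,::-1],None,fx=5,fy=5,interpolation=cv2.INTER_CUBIC))
st();go(pl(16,20),.0505,PY-90)
```

```text
t 6.35 p [0.5363 0.0039 0.0508] plate [-0.1 20.1] yaw -76.07 F plate [ 0.1  -0.09 -0.51] op 0.0501 j [-4. 13. 91.  0. 76. 73.]
t 6.4 p [0.5371 0.004  0.051 ] plate [ 0.7 20.1] yaw -76.06 F plate [-0.64  0.52  0.16] op 0.0502 j [-4. 13. 91.  0. 76. 73.]
shift [ 0.0001 -0.0153  0.0005] turn [-0.001  0.     0.002] rows 0.3
```

View pics/scenec8.png

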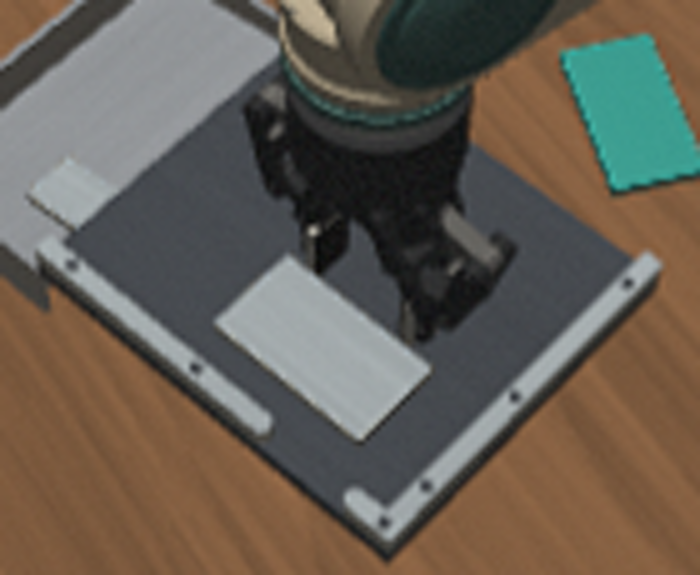

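Request:
{"fn": "step_arm", "kwargs": {"motion": [0.05,0,-0.008,0,0,0,0,0.05,0,-0.013,0,0,0,0,0.05,0,-0.015,0,0,0,0,0.05,0,-0.016,0,0,0,0,0.05,0,-0.017,0,0,0,0]}}

```text
time: 6.9
position: [0.5535, 0.0081, 0.051]
tool_rot: [[0.241, -0.971, 0.001], [-0.971, -0.241, 0.001], [-0.0, -0.001, -1.0]]
force: [-0.5, -0.1, -0.3]
opening: 0.0502
```

Run:
```python
from mv import *
st()
```

```text
t 6.9 p [0.5535 0.0081 0.051 ] plate [17.6 20.1] yaw -76.06 F plate [-0.52  0.01 -0.31] op 0.0502 j [-3. 15. 88.  0. 77. 73.]
```

Request:
{"fn": "step_arm", "kwargs": {"motion": [0.05,0,-0.0005,0,0,0,0,0.05,0,-0.001,0,0,0,0,0.05,0,-0.0015,0,0,0,0,0.05,0,-0.002,0,0,0,0]}}

```text
time: 7.3
position: [0.5549, 0.0085, 0.0509]
tool_rot: [[0.241, -0.971, -0.001], [-0.971, -0.241, 0.0], [-0.0, 0.001, -1.0]]
force: [-4.1, -0.8, 2.5]
opening: 0.0502
```

Run:
```python
from mv import *
st()
```

```text
t 7.3 p [0.5549 0.0085 0.0509] plate [19.1 20.1] yaw -76.07 F plate [-4.15  0.24  2.51] op 0.0502 j [-3. 16. 87.  0. 77. 73.]
```

Contact came at plate x = 19.1, where I predicted 19.0. I'll hold it at about 5 N.

Request:
{"fn": "step_arm", "kwargs": {"motion": [0.05,0,-0.0004,0,0,0,0,0.05,0,-0.0004,0,0,0,0]}}

```text
time: 7.5
position: [0.5549, 0.0085, 0.0509]
tool_rot: [[0.241, -0.971, -0.002], [-0.971, -0.241, 0.0], [-0.0, 0.002, -1.0]]
force: [-4.9, -1.1, 3.1]
opening: 0.0498
```

Run:
```python
from mv import *
st()
```

```text
t 7.5 p [0.5549 0.0085 0.0509] plate [19.1 20.1] yaw -76.07 F plate [-5.05  0.07  3.05] op 0.0498 j [-3. 16. 87. -0. 77. 73.]
```

Steady at 5.05 N. Now I'll back off and go round to the coupon's -y edge.

Request:
{"fn": "step_arm", "kwargs": {"motion": [0.05,0,0.008,0,0,0,0,0.05,0,0.02,-0.02,0,0,0,0,0.02,0.02,-0.05,0,0,-0.15,0,0.045,0,-0.05,0,0,-0.3,0,0.068,-0.02,-0.05,0,0,-0.45]}}

```text
time: 8.0
position: [0.5922, -0.0536, 0.1027]
tool_rot: [[0.644, -0.765, 0.003], [-0.765, -0.644, -0.0], [0.002, -0.002, -1.0]]
force: [0.1, 0.8, -1.0]
opening: 0.0067
```

Run:
```python
from mv import *
st();go(pl(57,-48),.09,PY)
```

```text
t 8.0 p [ 0.5922 -0.0536  0.1027] plate [ 40.4 -49.1] yaw -49.93 F plate [ 0.33  0.76 -1.05] op 0.0067 j [-9. 18. 78.  0. 84. 41.]
shift [ 0.0064 -0.0154  0.0128] turn [-1.000e-03 -3.000e-03 -1.113e+00] rows 7.4
```

Request:
{"fn": "step_arm", "kwargs": {"motion": [0,0.006,-0.015,0.013,0,0,-1.113,0,0.006,-0.015,0.013,0,0,-1.113,0,0.006,-0.015,0.013,0,0,-1.113,0,0.006,-0.015,0.013,0,0,-1.113,0,0.006,-0.015,0.013,0,0,-1.113]}}

```text
time: 8.5
position: [0.6076, -0.0485, 0.0897]
tool_rot: [[0.993, -0.121, 0.002], [-0.121, -0.993, -0.001], [0.002, 0.0, -1.0]]
force: [-0.6, -0.3, -0.0]
opening: -0.0001
```

Run:
```python
from mv import *
st();go(pl(57,-48),.07,PY)
```

```text
t 8.5 p [ 0.6076 -0.0485  0.0897] plate [ 56.6 -47.9] yaw -6.96 F plate [-0.62 -0.16 -0.02] op -0.0001 j [-8. 21. 76. -0. 83. -1.]
shift [ 0.0004 -0.      0.0197] turn [ 0.001 -0.002 -0.363] rows 2.4
```

Request:
{"fn": "step_arm", "kwargs": {"motion": [0,0,0,0.01,0,0,-0.363,0,0,0,0.02,0,0,-0.363,0,0,0,0.034,0,-0.002,-0.363,0,0,0,0.036,0,-0.002,-0.363]}}

```text
time: 8.9
position: [0.6066, -0.0484, 0.0519]
tool_rot: [[0.971, 0.24, -0.002], [0.24, -0.971, -0.0], [-0.002, -0.0, -1.0]]
force: [-0.0, 1.0, -0.9]
opening: -0.0001
```

Run:
```python
from mv import *
st();go(pl(56.5,-1),.0535,PY)
d=shot("scene",9);cv2.imwrite("pics/scenec9.png",cv2.resize(d["image"][160:275,220:360,::-1],None,fx=5,fy=5,interpolation=cv2.INTER_CUBIC))
```

```text
t 8.9 p [ 0.6066 -0.0484  0.0519] plate [ 55.6 -47.5] yaw 13.86 F plate [ 0.2   0.94 -0.86] op -0.0001 j [ -8.  23.  77.  -0.  79. -22.]
shift [ 0.0009 -0.0465 -0.0016] turn [-0.     0.002  0.   ] rows 0.9
```

View pics/scenec9.png

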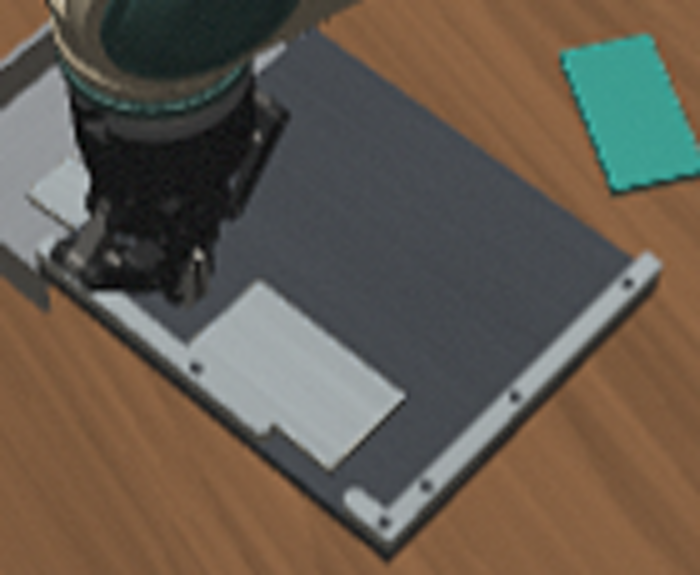

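The coupon lies flat against the back fence at crop (300,375). I'll push it toward the side fence.

Request:
{"fn": "step_arm", "kwargs": {"motion": [0,0.001,-0.006,-0.001,0,0.002,0,0,0.001,-0.015,-0.0015,0,0.002,0,0,0.001,-0.024,-0.0015,0,0.002,0,0,0.001,-0.033,-0.0015,0,0.002,0,0,0.001,-0.04,-0.0015,0,0.002,0]}}

```text
time: 9.45
position: [0.5984, -0.0083, 0.0545]
tool_rot: [[0.971, 0.238, 0.001], [0.238, -0.971, 0.0], [0.001, 0.0, -1.0]]
force: [-0.7, -1.3, 0.1]
opening: -0.0001
```

Run:
```python
from mv import *
st()
d=shot("scene",10);cv2.imwrite("pics/scenec10.png",cv2.resize(d["image"][160:275,220:360,::-1],None,fx=5,fy=5,interpolation=cv2.INTER_CUBIC))
st();go(pl(56,-1),.0535,PY)
```

```text
t 9.45 p [ 0.5984 -0.0083  0.0545] plate [57.2 -6.6] yaw 13.77 F plate [-0.95 -1.12  0.09] op -0.0001 j [ -4.  22.  79.   0.  79. -18.]
t 9.5 p [ 0.5981 -0.0075  0.0543] plate [57.2 -5.7] yaw 13.81 F plate [0.59 1.03 0.44] op 0.0001 j [ -4.  22.  79.   0.  79. -18.]
shift [-0.0012 -0.0047  0.0008] turn [-0.    -0.001 -0.001] rows 0.1
```

View pics/scenec10.png

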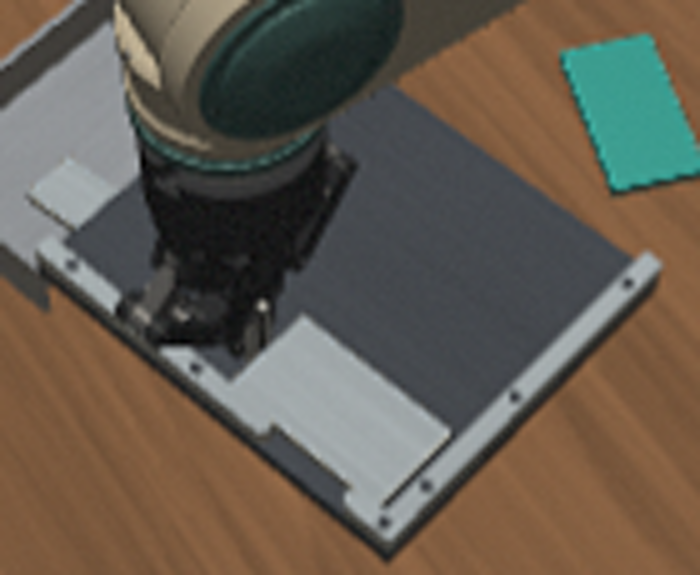

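Nearly there, with a thin dark gap left at the side fence. I'll close it in small steps.

Request:
{"fn": "step_arm", "kwargs": {"motion": [0,0,-0.002,0.0005,0,0,0,0,0,-0.003,0.0005,0,0,0,0,0,-0.0037,0.0005,0,0,0,0,0,-0.0044,0.0005,0,0,0]}}

```text
time: 9.9
position: [0.5971, -0.0034, 0.0538]
tool_rot: [[0.971, 0.238, 0.001], [0.238, -0.971, 0.001], [0.001, -0.0, -1.0]]
force: [-0.3, -1.3, 0.9]
opening: -0.0001
```

Run:
```python
from mv import *
st()
```

```text
t 9.9 p [ 0.5971 -0.0034  0.0538] plate [57.2 -1.6] yaw 13.78 F plate [-0.63 -1.18  0.88] op -0.0001 j [ -4.  22.  80.   0.  79. -18.]
```

Request:
{"fn": "step_arm", "kwargs": {"motion": [0,0,-0.0005,0,0,0,0,0,0,-0.001,0,0,0,0,0,0,-0.0015,0,0,0,0,0,0,-0.0015,0,0,0,0]}}

```text
time: 10.3
position: [0.5969, -0.0027, 0.0539]
tool_rot: [[0.971, 0.238, 0.001], [0.238, -0.971, -0.001], [0.001, 0.001, -1.0]]
force: [0.3, -4.8, -0.7]
opening: -0.0002
```

Run:
```python
from mv import *
st()
```

```text
t 10.3 p [ 0.5969 -0.0027  0.0539] plate [57.2 -0.8] yaw 13.76 F plate [-0.85 -4.7  -0.68] op -0.0002 j [ -4.  21.  80.  -0.  79. -18.]
```

Request:
{"fn": "step_arm", "kwargs": {"motion": [0,0,-0.0006,0,0,0,0,0,0,-0.0006,0,0,0,0,0,0,-0.0006,0,0,0,0]}}

```text
time: 10.6
position: [0.5969, -0.0027, 0.0539]
tool_rot: [[0.971, 0.237, 0.002], [0.237, -0.971, -0.002], [0.001, 0.002, -1.0]]
force: [1.7, -5.7, -0.4]
opening: 0.0002
```

Run:
```python
from mv import *
st()
```

```text
t 10.6 p [ 0.5969 -0.0027  0.0539] plate [57.1 -0.8] yaw 13.74 F plate [ 0.34 -5.91 -0.38] op 0.0002 j [ -4.  21.  80.  -0.  79. -17.]
```

Steady at about 5.3 N against the side fence. I'll back off, then re-press toward the back fence to make sure both sides are home.

Request:
{"fn": "step_arm", "kwargs": {"motion": [0,0,0.006,0,0,0,0,0,0,0.012,-0.01,0,0,0,0,-0.02,0.012,-0.035,0,0,0,0,-0.055,-0.02,-0.035,0,0,0,0,-0.06,-0.058,-0.03,0,0,0]}}

```text
time: 11.1
position: [0.5232, 0.0387, 0.0851]
tool_rot: [[0.972, 0.234, 0.003], [0.234, -0.972, -0.001], [0.002, 0.002, -1.0]]
force: [-0.0, -0.2, -0.1]
opening: 0.0003
```

Run:
```python
from mv import *
st();go(pl(2,55),.0535,PY)
d=shot("scene",11);cv2.imwrite("pics/scenec11.png",cv2.resize(d["image"][160:275,220:360,::-1],None,fx=5,fy=5,interpolation=cv2.INTER_CUBIC))
d=shot("top",11);cv2.imwrite("pics/topc11.png",cv2.resize(d["image"][140:290,185:375,::-1],None,fx=4,fy=4,interpolation=cv2.INTER_CUBIC))
```

```text
t 11.1 p [0.5232 0.0387 0.0851] plate [-4.5 57.1] yaw 13.56 F plate [-0.08 -0.22 -0.14] op 0.0003 j [  0.   8.  91.  -0.  80. -13.]
shift [0.0064 0.002  0.0316] turn [ 0.002 -0.002 -0.005] rows 0.6
```

View pics/scenec11.png

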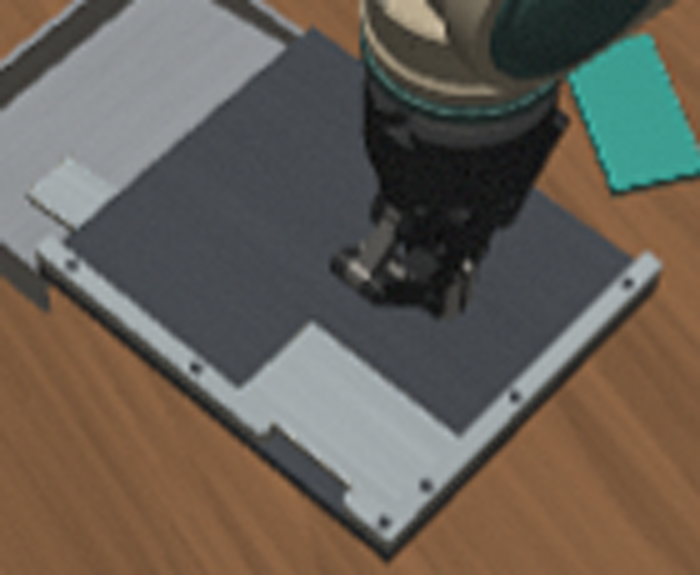

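View pics/topc11.png

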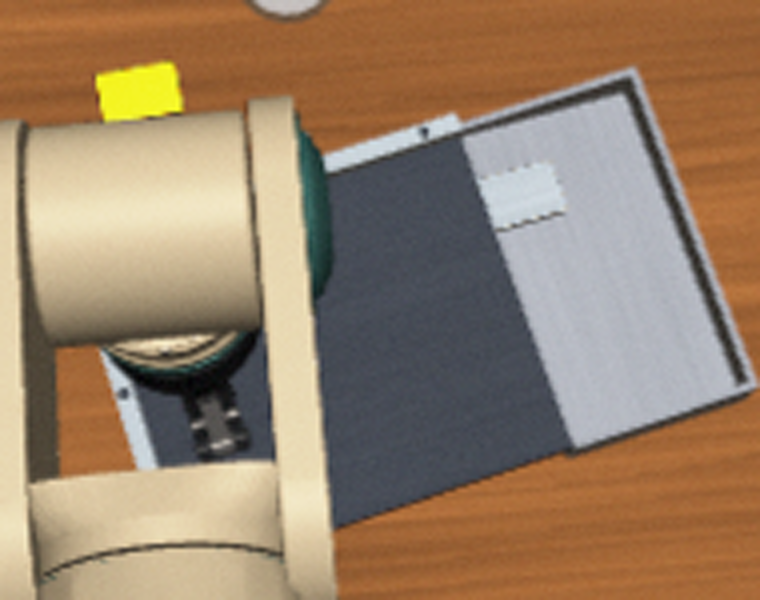

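The coupon is home in the corner: no dark gap shows at either fence (scene crop (460,435) and (260,425)). I'll do a confirming press toward +x.

Request:
{"fn": "step_arm", "kwargs": {"motion": [0,0.003,0.002,0.016,0.002,-0.002,-0.005,0,0.003,0.002,0.0315,0.002,-0.002,-0.005,0,0.006,0.002,0.0315,0.002,-0.002,-0.005,0,0.012,0.002,0.0315,0.002,-0.002,-0.005,0,0.016,0.002,0.0315,0.002,-0.002,-0.005]}}

```text
time: 11.7
position: [0.5398, 0.0439, 0.0523]
tool_rot: [[0.97, 0.245, -0.002], [0.245, -0.97, 0.002], [-0.001, -0.002, -1.0]]
force: [1.0, 0.4, -0.2]
opening: -0.0002
```

Run:
```python
from mv import *
st()
```

```text
t 11.7 p [0.5398 0.0439 0.0523] plate [12.9 58.1] yaw 14.16 F plate [ 1.07  0.14 -0.16] op -0.0002 j [  1.  13.  90.   0.  77. -13.]
```

Request:
{"fn": "step_arm", "kwargs": {"motion": [0,0.0015,0.002,-0.001,0,0,0.005,0,0.0025,0.002,-0.001,0,0,0.005,0,0.003,0.002,-0.001,0,0,0.005,0,0.003,0.002,-0.001,0,0,0.005]}}

```text
time: 12.1
position: [0.5433, 0.0426, 0.0534]
tool_rot: [[0.971, 0.24, -0.002], [0.24, -0.971, 0.002], [-0.001, -0.002, -1.0]]
force: [-0.5, -0.5, 0.1]
opening: -0.0
```

Run:
```python
from mv import *
st()
```

```text
t 12.1 p [0.5433 0.0426 0.0534] plate [15.9 56.1] yaw 13.87 F plate [-0.66 -0.4   0.06] op -0.0 j [  1.  14.  89.   0.  77. -13.]
```

Request:
{"fn": "step_arm", "kwargs": {"motion": [0,0.0007,0,0,0,0,0,0,0.0014,0,0,0,0,0,0,0.002,0,0,0,0,0]}}

```text
time: 12.4
position: [0.5452, 0.0432, 0.0534]
tool_rot: [[0.971, 0.24, -0.002], [0.24, -0.971, 0.002], [-0.001, -0.002, -1.0]]
force: [0.1, -0.6, 0.2]
opening: 0.0003
```

Run:
```python
from mv import *
st()
```

```text
t 12.4 p [0.5452 0.0432 0.0534] plate [18.  56.1] yaw 13.87 F plate [-0.06 -0.59  0.22] op 0.0003 j [  1.  14.  89.   0.  77. -13.]
```

Request:
{"fn": "step_arm", "kwargs": {"motion": [0,0.001,0,0,0,0,0,0,0.002,0,0,0,0,0,0,0.0027,0,0,0,0,0,0,0.0034,0,0,0,0,0]}}

```text
time: 12.8
position: [0.5486, 0.044, 0.0534]
tool_rot: [[0.971, 0.24, -0.002], [0.24, -0.971, 0.002], [-0.001, -0.002, -1.0]]
force: [0.3, -0.1, -0.0]
opening: 0.0002
```

Run:
```python
from mv import *
st()
```

```text
t 12.8 p [0.5486 0.044  0.0534] plate [21.4 56.1] yaw 13.88 F plate [ 0.25 -0.16 -0.02] op 0.0002 j [  1.  15.  88.   0.  77. -13.]
```

Request:
{"fn": "step_arm", "kwargs": {"motion": [0,0.0007,0,0,0,0,0,0,0.0014,0,0,0,0,0,0,0.002,0,0,0,0,0]}}

```text
time: 13.1
position: [0.5504, 0.0444, 0.0533]
tool_rot: [[0.971, 0.24, -0.002], [0.24, -0.971, 0.002], [-0.002, -0.002, -1.0]]
force: [-3.7, -0.6, 1.8]
opening: -0.0004
```

Run:
```python
from mv import *
st()
d=shot("scene",12);cv2.imwrite("pics/scenec12.png",cv2.resize(d["image"][160:275,220:360,::-1],None,fx=5,fy=5,interpolation=cv2.INTER_CUBIC))
```

```text
t 13.1 p [0.5504 0.0444 0.0533] plate [23.3 56.1] yaw 13.88 F plate [-3.74  0.28  1.83] op -0.0004 j [  1.  15.  88.   0.  77. -13.]
```

View pics/scenec12.png

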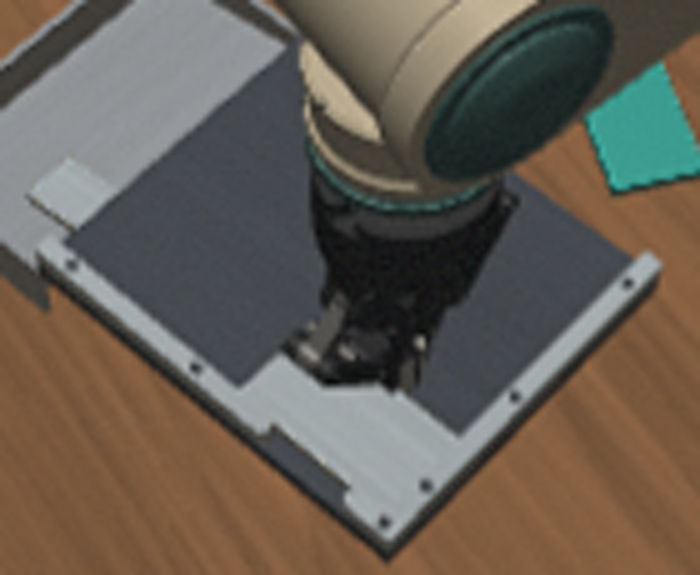

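Request:
{"fn": "step_arm", "kwargs": {"motion": [0,0.0005,0,0,0,0,0,0,0.0005,0,0,0,0,0,0,0.0005,0,0,0,0,0]}}

```text
time: 13.45
position: [0.5504, 0.0445, 0.0533]
tool_rot: [[0.971, 0.24, -0.004], [0.24, -0.971, 0.002], [-0.003, -0.002, -1.0]]
force: [-4.8, -2.1, 3.5]
opening: -0.0005
```

Run:
```python
from mv import *
st()
```

```text
t 13.45 p [0.5504 0.0445 0.0533] plate [23.3 56.1] yaw 13.88 F plate [-5.14 -0.86  3.54] op -0.0005 j [  1.  15.  88.   0.  77. -13.]
```

Held at 5.1 N. Now I'll back off, rise, open the jaws and go above the coupon, in line with the finger gap.

Request:
{"fn": "step_arm", "kwargs": {"motion": [0,-0.006,0,0,0,0,0,0,-0.012,0,-0.015,0,0,0,0.068,-0.012,0,-0.045,0,0,0,0.068,0.015,0,-0.05,0,0,0,0.068,0.0315,0.001,-0.05,0.002,-0.002,0]}}

```text
time: 13.95
position: [0.5834, 0.0513, 0.1056]
tool_rot: [[0.971, 0.24, -0.0], [0.24, -0.971, 0.003], [0.001, -0.003, -1.0]]
force: [0.2, -0.8, 0.1]
opening: 0.0432
```

Run:
```python
from mv import *
st();go(pl(55,56.8),.0495,PY)
```

```text
t 13.95 p [0.5834 0.0513 0.1056] plate [57.  54.9] yaw 13.88 F plate [-0.02 -0.82  0.12] op 0.0432 j [  1.  17.  79.   0.  84. -13.]
shift [-0.0021 -0.0017  0.0561] turn [-0.003 -0.001  0.   ] rows 1.1
```

Request:
{"fn": "step_arm", "kwargs": {"motion": [0.068,-0.002,-0.0017,0,-0.003,0,0,0.068,-0.002,-0.0017,0,-0.003,0,0,0.068,-0.002,-0.0017,0.015,-0.003,0,0,0.068,-0.002,-0.0017,0.028,-0.003,0,0,0.068,-0.002,-0.0017,0.028,-0.003,0,0]}}

```text
time: 14.45
position: [0.5789, 0.0525, 0.0739]
tool_rot: [[0.971, 0.24, -0.006], [0.24, -0.971, 0.0], [-0.005, -0.002, -1.0]]
force: [0.3, -0.0, -1.1]
opening: 0.0679
```

Run:
```python
from mv import *
st();go(pl(55,56.8),.0495,PY)
d=shot("scene",13);cv2.imwrite("pics/scenec13.png",cv2.resize(d["image"][160:275,220:360,::-1],None,fx=5,fy=5,interpolation=cv2.INTER_CUBIC))
d=shot("top",13);cv2.imwrite("pics/topc13.png",cv2.resize(d["image"][140:290,185:375,::-1],None,fx=4,fy=4,interpolation=cv2.INTER_CUBIC))
```

```text
t 14.45 p [0.5789 0.0525 0.0739] plate [52.9 57.1] yaw 13.87 F plate [ 0.28 -0.1  -1.13] op 0.0679 j [  2.  18.  81.   0.  81. -12.]
shift [0.0023 0.0003 0.0244] turn [-0.002  0.005  0.   ] rows 0.5
```

View pics/scenec13.png

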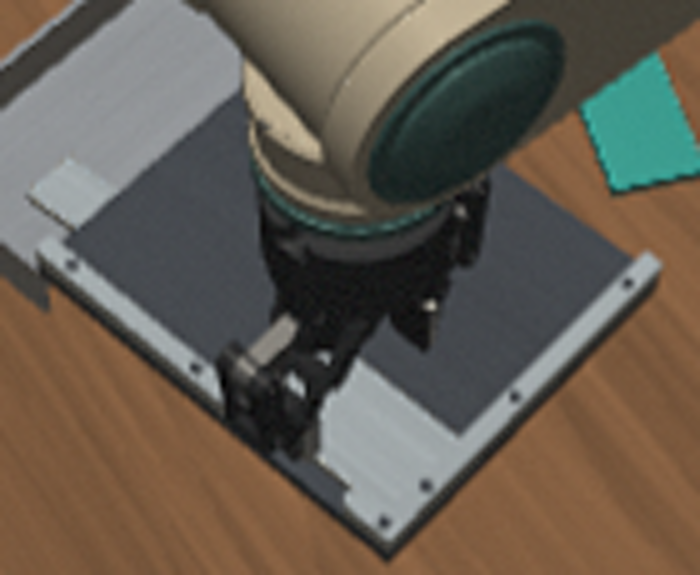

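View pics/topc13.png

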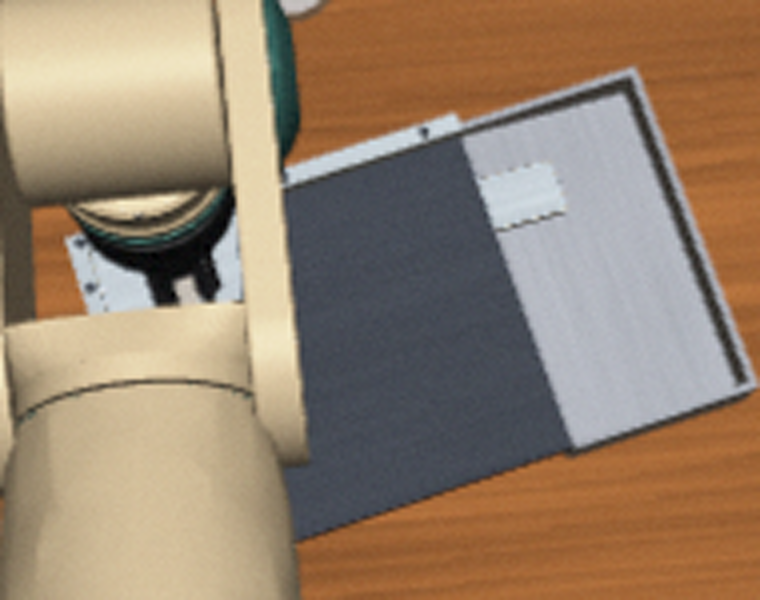

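The outer finger is above the finger gap at crop (300,450). I'll descend while watching the force.

Request:
{"fn": "step_arm", "kwargs": {"motion": [0.068,0.0023,0,0.006,-0.002,0.005,0,0.068,0.0023,0,0.012,-0.002,0.005,0,0.068,0.0023,0,0.018,-0.002,0.005,0]}}

```text
time: 14.85
position: [0.5826, 0.0531, 0.0581]
tool_rot: [[0.971, 0.24, 0.004], [0.24, -0.971, -0.0], [0.004, 0.001, -1.0]]
force: [-0.6, 0.4, -0.8]
opening: 0.0681
```

Run:
```python
from mv import *
st();go(pl(55,56.8),.0495,PY)
```

```text
t 14.85 p [0.5826 0.0531 0.0581] plate [56.6 56.8] yaw 13.88 F plate [-0.47  0.53 -0.84] op 0.0681 j [  2.  19.  82.  -0.  79. -12.]
shift [-0.0017 -0.      0.0086] turn [ 0.001 -0.004  0.   ] rows 0.2
```

Request:
{"fn": "step_arm", "kwargs": {"motion": [0.068,-0.0015,0,0.004,0.001,-0.004,0,0.068,-0.0015,0,0.0085,0.001,-0.004,0,0.068,-0.0015,0,0.0085,0.001,-0.004,0]}}

```text
time: 15.15
position: [0.5807, 0.0527, 0.0487]
tool_rot: [[0.971, 0.24, -0.002], [0.24, -0.971, -0.0], [-0.002, -0.0, -1.0]]
force: [-0.3, 0.5, -0.5]
opening: 0.068
```

Run:
```python
from mv import *
st();go(pl(55,56.8),.0495,PY)
```

```text
t 15.15 p [0.5807 0.0527 0.0487] plate [54.7 56.9] yaw 13.87 F plate [-0.21  0.56 -0.51] op 0.068 j [  2.  20.  82.  -0.  78. -12.]
shift [ 0.0003  0.0001 -0.0008] turn [-0.     0.002  0.   ] rows 0.0
```

Request:
{"fn": "step_arm", "kwargs": {"motion": [0.03,0,0,-0.0008,0,0,0,0.03,0,0,-0.0008,0,0,0,0.03,0,0,-0.0008,0,0,0,0.03,0,0,-0.0008,0,0,0], "grip_force": 35}}

```text
time: 15.55
position: [0.5808, 0.0527, 0.05]
tool_rot: [[0.971, 0.24, -0.001], [0.24, -0.971, -0.0], [-0.001, -0.0, -1.0]]
force: [-2.7, -0.8, 5.1]
opening: 0.0486
```

Run:
```python
from mv import *
st()
```

```text
t 15.55 p [0.5808 0.0527 0.05  ] plate [54.8 56.8] yaw 13.87 F plate [-2.84 -0.15  5.1 ] op 0.0486 j [  2.  20.  82.  -0.  78. -12.]
```

Gripped, with the opening at 0.049. I'll lift straight up.

Request:
{"fn": "step_arm", "kwargs": {"motion": [0.03,0,0,-0.004,0,0,0,0.03,0,0,-0.01,0,0,0,0.03,0,0,-0.02,0,0,0,0.03,0,0,-0.035,0,0,0,0.03,0,0,-0.055,0,0,0]}}

```text
time: 16.05
position: [0.5806, 0.0527, 0.1059]
tool_rot: [[0.971, 0.24, -0.002], [0.24, -0.971, -0.0], [-0.002, -0.0, -1.0]]
force: [-0.3, -0.4, -1.6]
opening: 0.0488
```

Run:
```python
from mv import *
st();C=np.array([.4591,.3144]);go(C,.12,21.63)
d=shot("scene",14);cv2.imwrite("pics/scenec14.png",cv2.resize(d["image"][140:275,200:360,::-1],None,fx=4.5,fy=4.5,interpolation=cv2.INTER_CUBIC))
d=shot("top",14);cv2.imwrite("pics/topc14.png",cv2.resize(d["image"][140:290,185:375,::-1],None,fx=4,fy=4,interpolation=cv2.INTER_CUBIC))
```

```text
t 16.05 p [0.5806 0.0527 0.1059] plate [54.6 56.9] yaw 13.88 F plate [-0.33 -0.29 -1.59] op 0.0488 j [  2.  17.  80.  -0.  84. -12.]
shift [-0.0553 -0.2832 -0.0138] turn [-0.     0.002 -0.135] rows 5.8
```

View pics/scenec14.png

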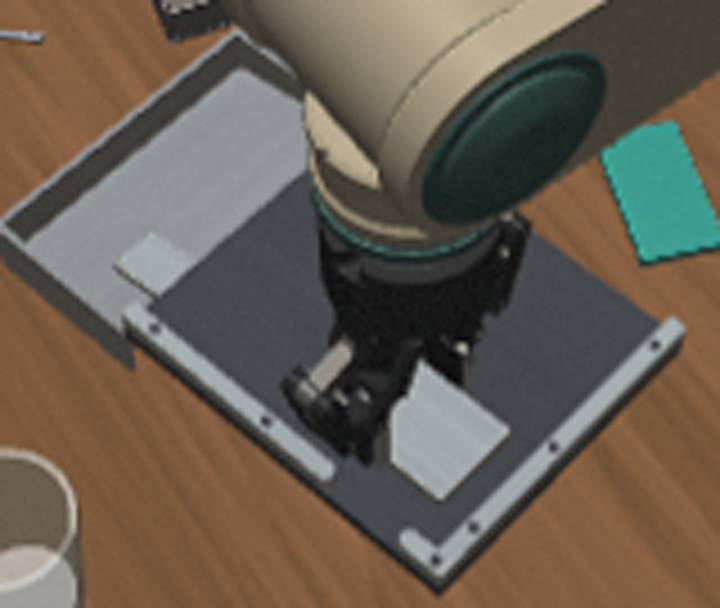

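View pics/topc14.png

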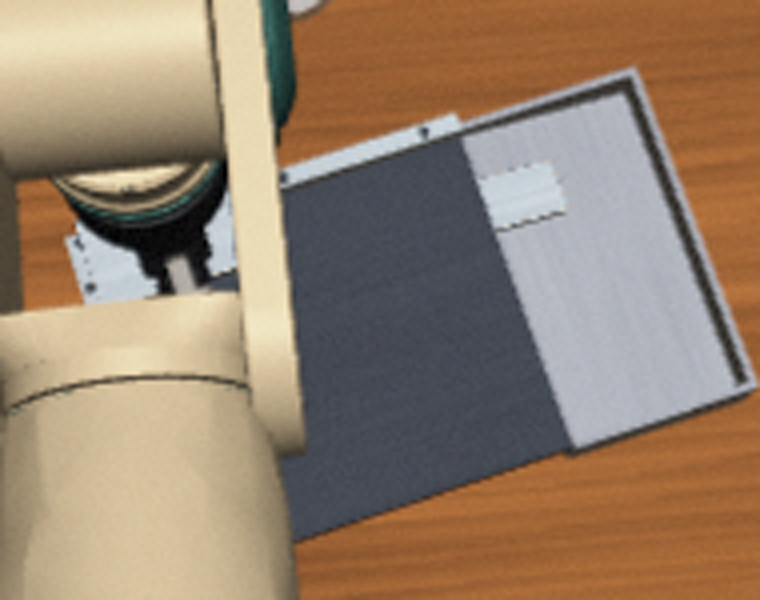

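The coupon is held level and clear of the fences. I'll move to above the nest.

Request:
{"fn": "step_arm", "kwargs": {"motion": [0.03,-0.01,-0.03,-0.012,0,0.001,-0.02,0.03,-0.022,-0.075,-0.014,0,0.001,-0.05,0.03,-0.033,-0.12,-0.014,0,0.001,-0.08,0.03,-0.044,-0.165,-0.014,0,0.001,-0.11,0.03,-0.05,-0.205,-0.014,0,0.001,-0.135]}}

```text
time: 16.65
position: [0.4837, 0.2415, 0.1228]
tool_rot: [[0.929, 0.37, 0.007], [0.37, -0.929, 0.001], [0.006, 0.002, -1.0]]
force: [0.9, 0.6, -0.4]
opening: 0.0488
```

```bash
cat >> mv.py <<'E'
CY=21.63
C=np.array([.4591,.3144]); CT=C+.0018*np.array([-np.sin(np.radians(CY)),np.cos(np.radians(CY))])
E
python3 - <<'E'
from mv import *
st();go(CT,.075,CY)
E
```

```text
t 16.65 p [0.4837 0.2415 0.1228] plate [  5.7 263.4] yaw 21.7 F plate [ 1.02  0.39 -0.38] op 0.0488 j [23.  9. 87. -0. 84.  1.]
shift [ 0.0038 -0.0787  0.0477] turn [ 0.002 -0.006  0.001] rows 1.8
```

Request:
{"fn": "step_arm", "kwargs": {"motion": [0.03,0.004,-0.03,0.005,0,-0.003,0,0.03,0.004,-0.06,0.02,0.002,-0.006,0,0.03,0.004,-0.0785,0.035,0.002,-0.006,0,0.03,0.004,-0.0785,0.047,0.002,-0.006,0,0.03,0.004,-0.0785,0.047,0.002,-0.006,0]}}

```text
time: 17.15
position: [0.4576, 0.3151, 0.0734]
tool_rot: [[0.929, 0.37, -0.003], [0.37, -0.929, -0.002], [-0.003, 0.001, -1.0]]
force: [0.3, -0.0, -1.1]
opening: 0.0484
```

Run:
```python
from mv import *
st();go(CT,.075,CY)
d=shot("scene",15);cv2.imwrite("pics/scenec15.png",cv2.resize(d["image"][265:365,345:465,::-1],None,fx=6,fy=6,interpolation=cv2.INTER_CUBIC))
d=shot("top",15);cv2.imwrite("pics/topc15.png",cv2.resize(d["image"][230:330,55:175,::-1],None,fx=6,fy=6,interpolation=cv2.INTER_CUBIC))
```

```text
t 17.15 p [0.4576 0.3151 0.0734] plate [ -2. 341.] yaw 21.74 F plate [ 0.3  -0.11 -1.13] op 0.0484 j [31. 14. 86. -0. 80.  9.]
shift [ 0.0011 -0.0007 -0.0016] turn [0.001 0.003 0.002] rows 0.0
```

View pics/scenec15.png

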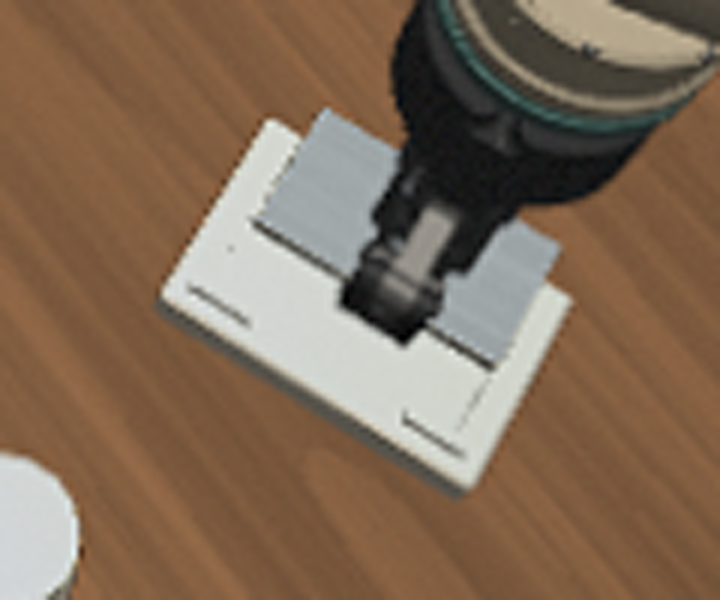

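View pics/topc15.png

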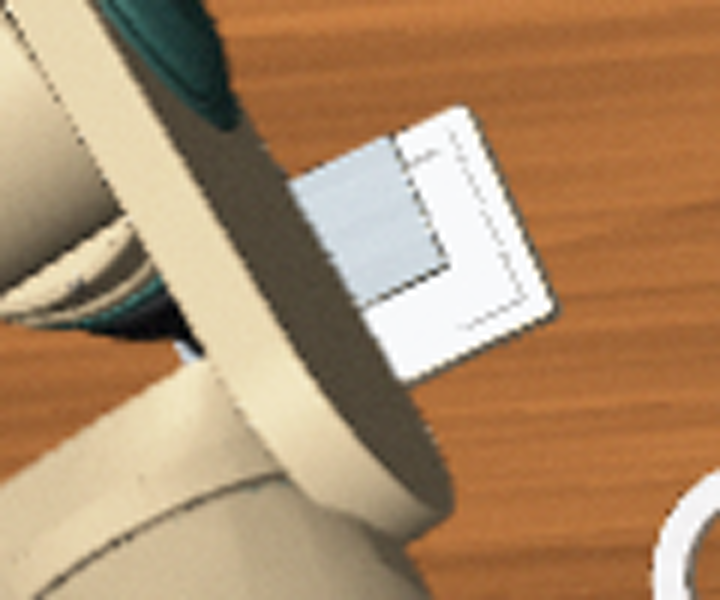

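Run:
```python
from mv import *
s=load("scene",15);t=load("top",15)
q=np.array([(325,108),(560,244),(494,363),(255,219)],float); uv=(q+.5)/6-.5+[345,265]
P=onz(s,uv,.0734+.008)[:,:2]*1000
print(np.round(P,1)); c=P.mean(0); e=(P[1]-P[0]+P[2]-P[3])/2; print("scene centre",c,"len",np.hypot(*e),"yaw of x",np.degrees(np.arctan2(e[1],e[0]))-90)
exp=np.array([457.6,315.1])-1.8*np.array([-np.sin(np.radians(21.7)),np.cos(np.radians(21.7))]);print("expected robot frame",exp,"scene bias",exp-c)
# top: the two visible corners
q=np.array([(393,134),(449,266)],float); uv=(q+.5)/6-.5+[55,230]
P2=onz(t,uv,.0814)[:,:2]*1000; print("top corners",np.round(P2,1))
a=np.radians(21.7);x=np.array([np.cos(a),np.sin(a)]);y=np.array([-x[1],x[0]])
print("exp corners",exp+25*x-45*y,exp-25*x-45*y)
```

```text
[[451.3 262.4]
 [417.8 344.1]
 [464.3 362. ]
 [497.5 279.8]]
scene centre [457.73411332 312.11649708] len 88.47066296556986 yaw of x 22.129208938523973
expected robot frame [458.26554416 313.42756137] scene bias [0.53143084 1.31106429]
top corners [[500.9 281.3]
 [454.5 263.2]]
exp corners [498.13246253 280.86026458] [451.67583395 262.37292672]
```

```bash
sed -i 's/^C=np.array(\[.4591,.3144\])/C=np.array([.4586,.3146])/' mv.py
python3 - <<'E'
from mv import *
go(CT,.032,CY)
E
```

```text
shift [-0.0007 -0.0016  0.0438] turn [ 0. -0.  0.] rows 0.9
```

Request:
{"fn": "step_arm", "kwargs": {"motion": [0.03,-0.0007,-0.0016,0.012,0,0,0,0.03,-0.0007,-0.0016,0.024,0,0,0,0.03,-0.0007,-0.0016,0.034,0,0,0,0.03,-0.0007,-0.0016,0.042,0,0,0,0.03,-0.0007,-0.0016,0.042,0,0,0]}}

```text
time: 17.75
position: [0.4571, 0.3157, 0.032]
tool_rot: [[0.93, 0.369, -0.002], [0.369, -0.93, -0.002], [-0.003, 0.001, -1.0]]
force: [0.3, -0.6, -0.4]
opening: 0.0487
```

Run:
```python
from mv import *
st()
d=shot("scene",16);cv2.imwrite("pics/scenec16.png",cv2.resize(d["image"][265:365,345:465,::-1],None,fx=6,fy=6,interpolation=cv2.INTER_CUBIC))
d=shot("top",16);cv2.imwrite("pics/topc16.png",cv2.resize(d["image"][230:330,55:175,::-1],None,fx=6,fy=6,interpolation=cv2.INTER_CUBIC))
st();go(CT,.022,CY)
```

```text
t 17.75 p [0.4571 0.3157 0.032 ] plate [ -2.4 341.8] yaw 21.64 F plate [ 0.11 -0.62 -0.38] op 0.0487 j [31. 17. 88. -0. 75.  9.]
t 17.85 p [0.4579 0.3163 0.0337] plate [ -1.4 342.2] yaw 21.64 F plate [ 0.25 -0.27 -0.17] op 0.0487 j [31. 17. 88. -0. 75.  9.]
shift [-0.     -0.      0.0117] turn [ 0. -0.  0.] rows 0.2
```

View pics/scenec16.png

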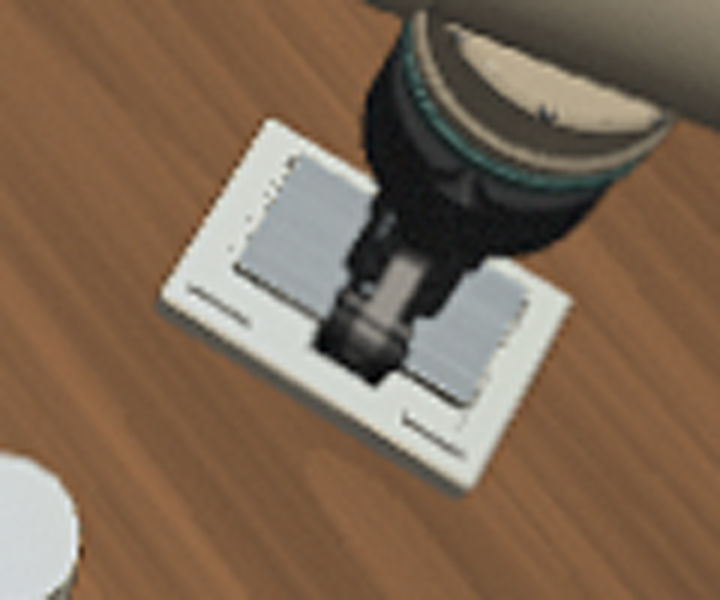

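View pics/topc16.png

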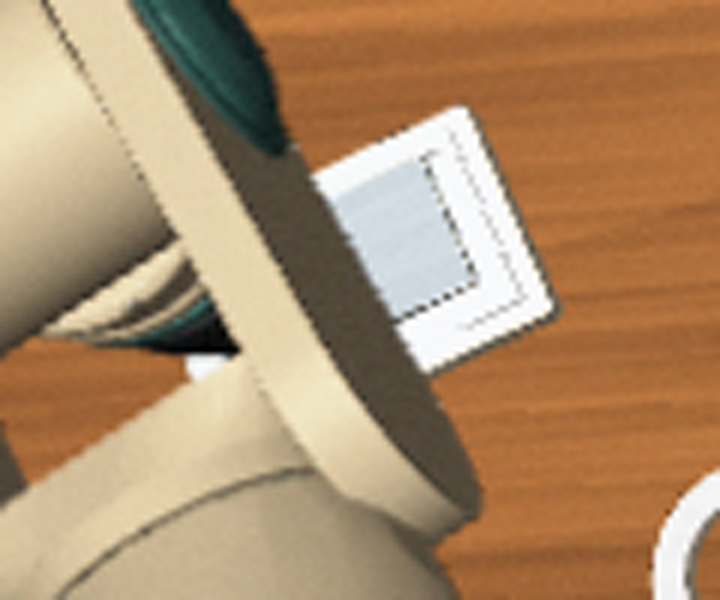

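Run:
```python
from mv import *
s=load("scene",16);t=load("top",16)
a=np.radians(21.64);x=np.array([np.cos(a),np.sin(a)]);y=np.array([-x[1],x[0]])
z=.033+.008
q=np.array([(298,152),(528,295),(466,403),(235,263)],float); P=onz(s,(q+.5)/6-.5+[345,265],z)[:,:2]*1000
d=P.mean(0)-[458.17,313.14]; print("scene: coupon-carrier in carrier axes",d@x,d@y,P[1]-P[0],P[2]-P[3])
q=np.array([(423,157),(478,284)],float); P=onz(t,(q+.5)/6-.5+[55,230],z)[:,:2]*1000
d=P.mean(0)+45*y-[459.98,315.79]; print("top:",d@x,d@y,np.hypot(*(P[1]-P[0])))
# carrier right edge corners & nest lines in top, z=.025 lips
```

```text
scene: coupon-carrier in carrier axes -0.01758725801219449 0.24486797498194934 [-32.06202995  85.52421435] [-33.47086908  82.5846845 ]
top: -0.8815029741696511 -0.3203375036773478 49.759800096621795
```

Both views put the coupon centred over the nest to within about 1 mm, against 3 mm of play. I'll lower it gently.

Request:
{"fn": "step_arm", "kwargs": {"motion": [0.03,0.0004,0,0.003,0,0,0,0.03,0.0004,0,0.006,0,0,0,0.03,0.0004,0,0.009,0,0,0,0.03,0.0004,0,0.0105,0,0,0]}}

```text
time: 18.25
position: [0.4582, 0.3164, 0.0229]
tool_rot: [[0.929, 0.369, -0.0], [0.369, -0.929, -0.0], [-0.0, 0.0, -1.0]]
force: [0.4, -0.2, -1.1]
opening: 0.0484
```

Run:
```python
from mv import *
st();go(CT,.021,CY)
```

```text
t 18.25 p [0.4582 0.3164 0.0229] plate [ -1.1 342.2] yaw 21.64 F plate [ 0.29 -0.32 -1.06] op 0.0484 j [31. 18. 88. -0. 74.  9.]
shift [-0.0003 -0.      0.0019] turn [0. 0. 0.] rows 0.0
```

Request:
{"fn": "step_arm", "kwargs": {"motion": [0.03,0,0,0.0008,0,0,0,0.03,0,0,0.0015,0,0,0,0.03,0,0,0.002,0,0,0]}}

```text
time: 18.55
position: [0.4582, 0.3164, 0.0209]
tool_rot: [[0.929, 0.369, 0.0], [0.369, -0.929, -0.0], [-0.0, 0.0, -1.0]]
force: [0.6, 0.8, -0.6]
opening: 0.0487
```

Run:
```python
from mv import *
st()
```

```text
t 18.55 p [0.4582 0.3164 0.0209] plate [ -1.1 342.2] yaw 21.65 F plate [ 0.78  0.58 -0.58] op 0.0487 j [31. 18. 88. -0. 74.  9.]
```

Request:
{"fn": "step_arm", "kwargs": {"motion": [0.03,0,0,0.0005,0,0,0,0.03,0,0,0.001,0,0,0,0.03,0,0,0.0015,0,0,0]}}

```text
time: 18.85
position: [0.4583, 0.3164, 0.02]
tool_rot: [[0.929, 0.369, 0.0], [0.369, -0.929, -0.0], [-0.0, 0.0, -1.0]]
force: [-4.3, -1.7, 7.6]
opening: 0.0487
```

Run:
```python
from mv import *
st()
```

```text
t 18.85 p [0.4583 0.3164 0.02  ] plate [ -1.  342.2] yaw 21.65 F plate [-4.59 -0.66  7.6 ] op 0.0487 j [31. 18. 88. -0. 74.  9.]
```

It touched the nest floor at z = 0.020, as expected. I'll release and retreat straight up.

Request:
{"fn": "step_arm", "kwargs": {"motion": [0.066,0,0,-0.0004,0,0,0,0.066,0,0,-0.0004,0,0,0,0.066,0,0,-0.0004,0,0,0,0.066,0,0,-0.0004,0,0,0]}}

```text
time: 19.25
position: [0.4583, 0.3164, 0.0203]
tool_rot: [[0.929, 0.369, 0.0], [0.369, -0.929, -0.0], [-0.0, 0.0, -1.0]]
force: [-0.2, -0.4, 0.8]
opening: 0.0658
```

Run:
```python
from mv import *
st()
```

```text
t 19.25 p [0.4583 0.3164 0.0203] plate [ -1.1 342.2] yaw 21.65 F plate [-0.24 -0.34  0.8 ] op 0.0658 j [31. 18. 88. -0. 74.  9.]
```

Request:
{"fn": "step_arm", "kwargs": {"motion": [0.066,0,0,-0.01,0,0,0,0.066,0,0,-0.03,0,0,0,0.066,0,0,-0.06,0,0,0,0.066,0,0,-0.1,0,0,0,0.066,0,0,-0.15,0,0,0]}}

```text
time: 19.75
position: [0.4574, 0.3159, 0.1709]
tool_rot: [[0.929, 0.369, -0.002], [0.369, -0.929, -0.002], [-0.003, 0.001, -1.0]]
force: [1.3, 1.3, 0.2]
opening: 0.0661
```

Request:
{"fn": "step_arm", "kwargs": {"motion": [0.066,-0.05,-0.03,-0.01,0,0,0,0.066,-0.07,-0.06,-0.02,0,0,0,0.066,-0.07,-0.1,-0.03,0,0,0,0.066,-0.07,-0.14,-0.03,0,0,0,0.066,-0.07,-0.18,-0.03,0,0,0]}}

```text
time: 20.25
position: [0.3252, 0.4589, 0.2027]
tool_rot: [[0.93, 0.369, -0.001], [0.369, -0.93, -0.0], [-0.001, -0.0, -1.0]]
force: [-0.0, -0.9, 0.0]
opening: 0.0661
```

Run:
```python
from fit import *
from mv import st
st()
s=shot("scene",17);t=shot("top",17)
cv2.imwrite("pics/scenec17.png",cv2.resize(s["image"][265:365,345:465,::-1],None,fx=6,fy=6,interpolation=cv2.INTER_CUBIC))
cv2.imwrite("pics/topc17.png",cv2.resize(t["image"][230:330,55:175,::-1],None,fx=6,fy=6,interpolation=cv2.INTER_CUBIC))
c=cloud(t);c2=cloud(s)
st()
```

```text
t 20.25 p [0.3252 0.4589 0.2027] plate [-96.2 512.5] yaw 21.64 F plate [-0.23 -0.9   0.01] op 0.0661 j [51. 10. 76.  0. 94. 29.]
t 20.35 p [0.3237 0.4606 0.2014] plate [-97.2 514.4] yaw 21.91 F plate [ 0.92  0.55 -0.17] op 0.0662 j [51. 10. 76.  0. 94. 29.]
```

View pics/scenec17.png

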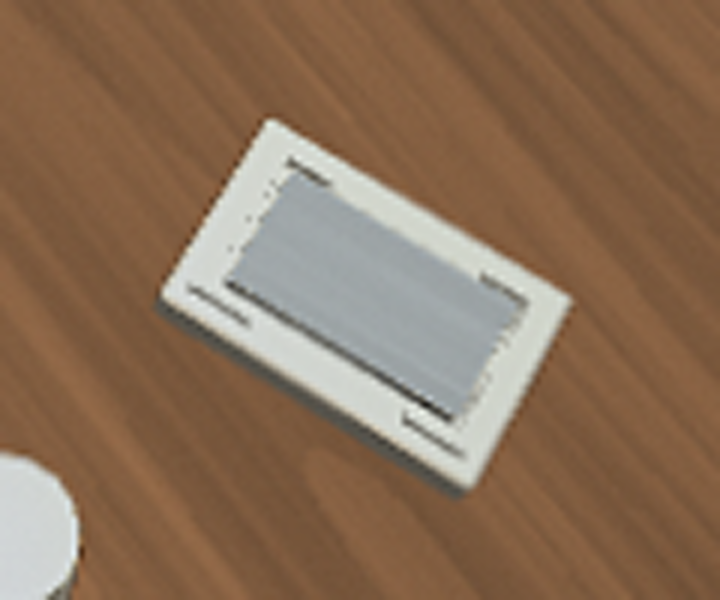

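View pics/topc17.png

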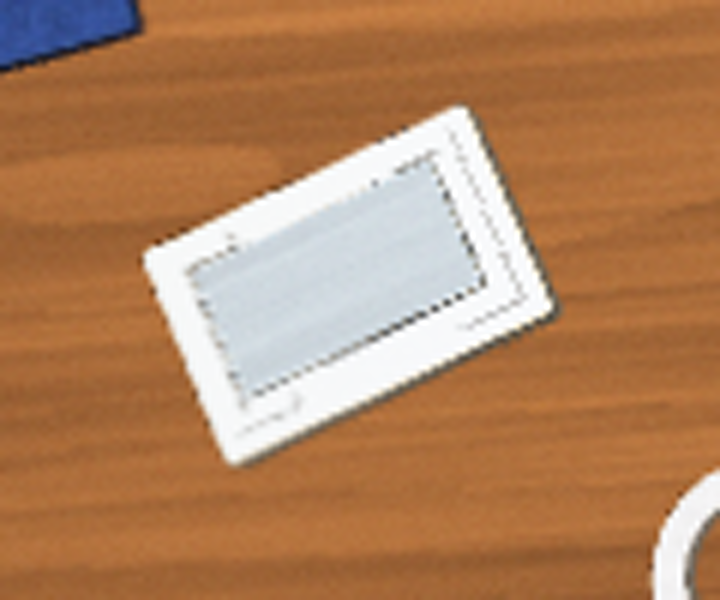

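View pics/top17.png

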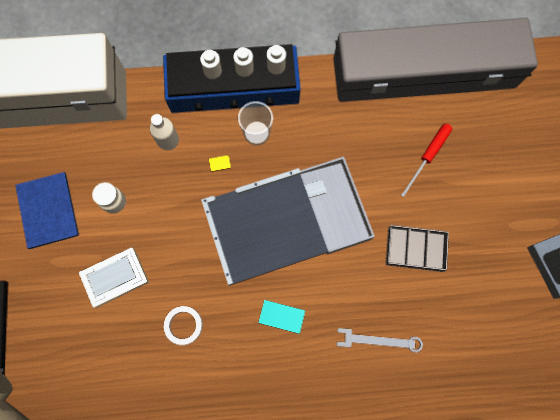

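View pics/scene17.png

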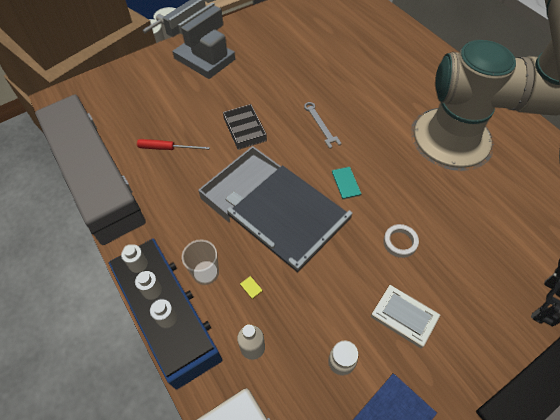

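The coupon sits inside the nest lips in both views and the offcut is in the chute. Next I'll check that it lies flat and that nothing else moved.

Run:
```python
from fit import *
a=np.radians(21.63);x=np.array([np.cos(a),np.sin(a)]);y=np.array([-x[1],x[0]]);C=np.array([458.6,314.6])
for n in("top","scene"):
    d=load(n,17);c=cloud(d).reshape(-1,3)*1000; p=(c[:,:2]-C); u=p@x;v=p@y
    m=(abs(u)<19)&(abs(v)<38)&(c[:,2]<45)
    A=np.c_[u[m],v[m],np.ones(m.sum())]; k=np.linalg.lstsq(A,c[m,2],rcond=None)[0]
    print(n,"height",k[2].round(2),"tilt mm over 50/90:",(k[:2]*[50,90]).round(2),"mean rim",np.median(c[(abs(u)>38)&(abs(u)<41)&(abs(v)<50)&(c[:,2]>10),2]).round(2))
    d0=load(n,0); df=np.abs(d["image"].astype(int)-d0["image"]).max(2)>40
    nn,l,st_,ce=cv2.connectedComponentsWithStats(df.astype(np.uint8)); print([s.tolist() for s in st_[1:] if s[4]>15])
```

```text
top height 28.99 tilt mm over 50/90: [ 0.29 -0.07] mean rim 19.77
[[234, 195, 25, 21, 307], [238, 231, 48, 34, 1047], [93, 257, 43, 39, 249], [88, 260, 33, 18, 79], [100, 275, 11, 8, 23], [90, 279, 10, 7, 20], [0, 369, 29, 51, 498]]
scene height 28.15 tilt mm over 50/90: [-0.27  0.66] mean rim 18.7
[[545, 0, 13, 18, 139], [512, 48, 48, 37, 420], [442, 53, 18, 15, 83], [449, 62, 9, 34, 164], [460, 62, 15, 28, 86], [543, 85, 17, 12, 94], [496, 103, 43, 11, 242], [288, 188, 41, 36, 700], [269, 223, 24, 19, 242], [531, 259, 29, 68, 888], [382, 294, 49, 42, 987]]
```

The coupon is flat at 28–29 mm (20 + 8 expected), and only the coupon, the offcut and the robot have changed in the pictures. I'll sign off.

```bash
python3 -c "
from plant import workorder; print(workorder.sign_off())"
```

```text
the job is handed in; nothing more can be done
None
```

The job is done and handed in at about 20 s on the robot's clock, well inside the 64 s limit.

- **Offcut:** I pushed it along the plate and off the open edge, and it dropped into the scrap chute.
- **Coupon home:** I slid it without lifting and pressed it against the back fence (5.0 N), the side fence (4.7–5.9 N) and the back fence again (5.1 N). Both contacts came within 0.2 mm of where I had calculated.
- **Coupon to carrier:** I gripped it through the finger gap, lifted it straight up, lowered it into the nest until it touched at z = 0.020 m, and let go.

**Last checks:**
- **In the nest:** The coupon lies inside the lips. Its top is at 28–29 mm against 28 mm expected, and it is flat to within 0.7 mm.
- **Bystanders:** Comparing the first and last pictures, only the coupon, the offcut and the robot had changed.

**Disagreements:**
- **Cameras:** The two cameras differed by about 3–5 mm in position. I used their average, which the fence contacts bore out.
- **Triangulated height:** It read about 5 mm high on the coupon and offcut because of this, so I relied on the depth readings, the given heights and touch instead.
- **Force spike:** One brief upward reading of 6.5 N during the first coupon push had gone by the next reading.

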